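Load, pin and preload the transducer rig

ROBOT

A 7-joint arm with a two-finger parallel gripper is mounted at the origin on the work surface. World frame = base frame: x ahead of the robot, y to its left, z up, the work surface at z = 0. Lengths are in m, angles in rad, forces in N, time in s.
With the tool pointing down it reaches from about 0.425 to 0.925 m from the base axis. Payload 6.8 kg.
Tool frame: the origin (TCP) lies between the finger pads; the fingertips stand r.tcp_to_tips ahead of it and the grasp point (between the pads) is the TCP (r.tcp_to_tips is the distance from the TCP to the fingertips, in m); z points along the fingers, y is the line along which they close (so a half turn about z gives the same grasp; the last joint's range is limited). The gripper opens to 85 mm and grips with 20 to 120 N. Pads are 22 mm wide; open, the fingers measure 114 mm over their backs; the gripper's body (76 mm by 85 mm) begins 54 mm behind the grasp point. The pads swing forward as they close: fully open they stand 13 mm farther back than shut.
Start: joints at [-1.229, 0.477, 0.022, 1.555, -0.011, 1.109, -0.083], TCP at [0.293, 0.608, 0.25] pointing down, gripper open.
Joint ranges: [-2.96, 2.96], [-0.34, 2.1], [-1.41, 1.46], [0.24, 2.44], [-1.37, 4.51], [0.17, 1.92], [-2.96, 2.96]. Speed limits (rad/s): [2.39, 2.39, 3.14, 3.14, 3.14, 3.14, 3.14].

INTERFACE

Orientations are given as a rotation vector (axis times angle).
In Python, from bench import r gives the robot as it stands.
- The arm moves only by the tool servo_tool, never from a script. Its argument "commands" is a list of rows, each a list of 2 entries, a list of its own where there are three numbers: the shift along the tool's x, y, z normalised to -1 to 1, where 1 is 250 mm, then the turn, a rotation vector about the tool's x, y, z normalised to -1 to 1, where 1 is 90 degrees. In form: [[[dx, dy, dz], [ax, ay, az]], ...]. A call has 1 to 20 rows; each row is the pose to reach, as a shift and turn from the pose commanded when the call began, along the tool's axes at that moment; what a row does not reach only later rows make up. A row lasts 1/10 s, in which the tool goes at most 50 mm and 8.59 degrees, less where a joint would pass 70% of its speed; a pose out of reach is approached as far as the arm can. A call with a number of a shift or a turn outside -1 to 1 is refused whole. A call with a gripper value outside its range is refused whole. "claw" is the closure, from 0 (fully open) to 1 (shut), set as the call begins (left out, the last holds). The fingers move at their own pace and stop on an object; "squeeze" is the grip in N (left out, the last holds). Time passes only in rows, so rows that repeat a pose let the fingers close. It gives the time, the measured TCP pose, the force, the opening and the grip force at its end, in the units of the state.
- r.get_obs(): the state, without advancing time (a new reading comes with each control period).
- r.grab_frame(name): name is "side" or "top" or "wrist"; returns (picture, depth): 384x512x3 uint8, red, green, blue; 384x512 float32, m along the optical axis (not along the pixel's ray), 0 where there is no reading.
- r.camera_model(name): a dict with "fx", "fy", "cx", "cy" (pixels), "extrinsics" (4x4, takes a point from camera to world coordinates); the wrist camera has in their place "hand_eye" (4x4, takes a point from camera to tool coordinates, whose origin is the TCP and whose axes are the flange's). Camera axes: x right, y down, z forward; pixel columns grow to the right and rows downward; lengths in m; the calibration is good to about 2 mm. A picture is of the moment at which its call begins: read the wrist's pose just before it. camera_model takes no time and is no camera call.
- r.hand_in(): hands the job in; it is judged then, once.
Trained networks look in the newest picture that a camera, given by its name, has taken for a name from the list of things; names that differ only in an ending like _2 or _b are one class to them, and where a whole thing is asked for, a point or a joint stands for the part that bears it (a point fixed in the world has none). Each returns a list of dicts, best first, with "confidence" (0 to 1); they miss things now and then, are a little off and sometimes report something else, mostly with a low value. They report only what shows in the picture. A call takes as long as a camera call.
- r.boxes_of(camera, target): "uv" ([column, row] in pixels, amid what is visible of it).
- r.mark_of(camera, target): "uv" ([column, row] in pixels: a listed point, or the origin of a listed thing).
The state is a dict: "clock": time; "joints": joint angles; "qvel": joint speeds; "tau": joint torques, N m; "tcp_pos": TCP position; "orientation": TCP orientation; "contact_force": force on the tool from outside, world axes, zero at the start; "moment": the same for the moment, N m; "grip_width": finger opening in m; "gripper_force": force on a finger pad.
Only numpy, scipy, OpenCV 4.12 (cv2) and the standard library are available. Lean on these libraries where they do the work, as an engineer would, in place of code of your own. Each camera call takes 0.05 s, during which the arm holds its last target. There are 200 camera calls.

TASK

Get the transducer rig ready for a preload run: turn the brass bayonet knob to its green load mark, then slide every green pivot block lying on the counter into the tunnel under the aluminium bridge. Then close the mouth by passing the yellow-handled keeper rod through both blue eyelets until its handle is close to the plate, and only then turn the knob to the red preload mark. Leave the other things on the counter where they are.

Things in the scene. Friction and masses are not known exactly. Their poses are not given: they have to be found in the camera images.
- rig: fixed bridge rig. Origin on the counter (z 0) at the middle of the tunnel mouth line (front ends of the tunnel walls); +x runs into the tunnel, y across, z up. Dark floor plate 6 mm thick, x -120 to +205 mm, 124 mm wide. Tunnel walls: inner faces at y +-25 mm, x 0 to 200 mm; end stop face at x 190 mm
- bridge_edge (a point): middle of the front lower edge of the aluminium bridge (the overhang over the tunnel), 15 mm inside the mouth line; the bridge runs from there to x 200 mm, underside 52 mm and top 60 mm above the counter, 70 mm wide; axes as the rig's
- guide (a point): centre of the loading apron on the floor plate, 70 mm in front of the mouth line, 6 mm above the counter. Brass guide rails on either side, inner faces at y +-25 mm, outer +-33 mm, 8 mm taller than the floor plate (14 mm above the counter), from 120 mm before the mouth line up to it; axes as the rig's
- eyelets (a point): point midway between the two eyelet holes on their common axis (along the rig's y), 32 mm above the counter, 10 mm before the mouth line; axes as the rig's. The two blue upright plates are 40 mm wide (20 mm each way along x), 12 mm thick (39 to 51 mm either side along y), top 52 mm above the counter, hole diameter 16 mm
- base: grey transducer base, 120 x 120 x 45 mm, fixed; origin under its centre on the counter; a white scale disc with black ticks on top; the knob's vertical axis passes through the origin
- knob (a joint): angle (rad) of the brass bayonet knob, grows clockwise seen from above; at 0 its pointer points along the base's +x; stops at -0.3 and 5.2; stays where it is left
- knob_grip (a point): on the knob's axis, 85 mm above the counter, where to grip: a brass bar 15 mm wide, 56 mm long, standing 63 to 91 mm above the counter on a 33 mm radius brass collar (top at 63 mm); this point's x axis runs along the bar towards the pointer
- pointer (a point): tip of the knob's black pointer, 45 mm from the knob's axis, 50 mm above the counter, turns with the knob
- green_mark (a point): green load mark on the scale, a fixed point 45 mm from the knob's axis (the knob reads 0.4 there)
- red_mark (a point): red preload mark on the scale, 45 mm from the knob's axis; its place on the scale differs from start to start (the knob reads 2.7 to 4.4 there) and nothing moves it
- rod: keeper rod: yellow square handle 60 x 18 x 18 mm, then a bright steel round shaft 10 mm in diameter, 130 mm long with a tapered tip; origin at the centre of the handle, +x along the shaft to the tip (handle end -30 mm, shoulder +30 mm, tip +160 mm); lies flat on the counter
- rod_mid (a point): point on the shaft's axis 56 mm beyond the handle's shoulder (86 mm from the rod's origin); it meets the point between the eyelets when the rod is home with the shoulder 5 mm from the eyelet plate
- block0: dull green fibre-resin pivot block, 60 x 44 x 42 mm (x, y, z), steel bushing drawn on its top; origin at its centre (21 mm above what it stands on); may be absent
- block1: dull green fibre-resin pivot block, 60 x 44 x 42 mm (x, y, z), steel bushing drawn on its top; origin at its centre (21 mm above what it stands on); like the others; may be absent
- block2: dull green fibre-resin pivot block, 60 x 44 x 42 mm (x, y, z), steel bushing drawn on its top; origin at its centre (21 mm above what it stands on); like the others; may be absent
- block3: dull green fibre-resin pivot block, 60 x 44 x 42 mm (x, y, z), steel bushing drawn on its top; origin at its centre (21 mm above what it stands on); like the others; may be absent
- deepsocket: bystander: black oxide deep socket, upright, 38 mm wide, 85 mm tall; origin under its centre
- cover: bystander: yellow plastic ratchet head cover, disc 56 mm wide and a 75 mm tail to its -x, 26 mm tall; origin under the disc's centre
- endcap: bystander: stainless click-wrench end cap, upright, 46 mm wide, 60 mm tall; origin under its centre
- drivehead: bystander: brass drive head, upright, 50 mm wide, 60 mm tall; origin under its centre
- clickwrench: bystander: click torque wrench lying along its x, about 430 mm long, 36 mm wide; origin on the counter near its middle
- weight: bystander: brass weight, 50 mm wide, 70 mm tall; origin under its centre

How it is judged:
On the way, in this order (a step that is already met when the one before it is completed fails the run):
1. the knob's pointer is on the green load mark, within 4.5 mm at the pointer's tip (about 0.1 rad) (horizontal distance between pointer and green_mark below 0.0045 m), for 0.3 s.
2. every pivot block present lies in the tunnel under the bridge, its rear face level with or past the mouth line (at most 10 mm short of it) (x of block0 in the frame of rig between 0.02 and 0.165 m and y of block0 in the frame of rig between -0.012 and 0.012 m and z of each of block0, block1, block2, block3 in the frame of rig below 0.034 m and x of block1 in the frame of rig between 0.02 and 0.165 m and y of block1 in the frame of rig between -0.012 and 0.012 m and x of block2 in the frame of rig between 0.02 and 0.165 m and y of block2 in the frame of rig between -0.012 and 0.012 m and x of block3 in the frame of rig between 0.02 and 0.165 m and y of block3 in the frame of rig between -0.012 and 0.012 m), for 0.3 s.
3. the keeper rod passes through both eyelets, its handle's shoulder within 17 mm of the near eyelet plate (from either side) (distance between rod_mid and eyelets below 0.012 m and angle between the x axis of rod and the y axis of rig, either way round below 0.12 rad), for 0.3 s.
4. the knob's pointer is on the red preload mark, within 4.5 mm at the pointer's tip (about 0.1 rad) (horizontal distance between pointer and red_mark below 0.0045 m), for 0.3 s.
At the end, for the whole second after the job is handed in: Every pivot block present is under the bridge, rear face at most 10 mm short of the mouth line; the keeper rod rests through both eyelets, its shoulder within 17 mm of the near plate; the knob stands still with its pointer within 4.5 mm (0.1 rad) of the red mark (all of step 2 and all of step 3 and horizontal distance between pointer and red_mark below 0.0045 m and velocity of joint knob between -0.05 and 0.05 rad/s and linear speed of rod below 0.02 m/s); the robot touches nothing.
It fails at once if a bystander (deep socket, ratchet cover, end cap, drive head, click wrench or weight) is pushed more than 60 mm from its place or knocked over (distance of any of deepsocket, cover, endcap, drivehead, clickwrench, weight from where it was at the start of the episode above 0.06 m or angle between any of deepsocket, cover, endcap, drivehead, clickwrench, weight's own z axis and vertical above 0.6 rad).
Of block0, block1, block2, block3 only 2 to 3 are there at a start; the rules pass over those that are not, and their reading is None.
At some moment in a run one of block0, block1, block2, block3, rod may be knocked a few centimetres aside while the robot is not near it.
Once in a run the grip may slacken for a moment while it holds something.
It also fails if it takes over 210 s, if anything falls off the work surface, if the arm or the gripper's body presses on something with over 40 N, if the wrist force passes 120 N, or if a joint passes its speed limit or range.

## Working session

There is one attempt and no reset: what is moved stays moved. The work goes in short steps, Python scripts to look and compute and a tool call to move; the robot and the scene stay as the last step left them, time stands still between calls to the robot, and variables do not carry over. Pictures are saved under pics/ and viewed, at most 17 in all, crops included, and the job is handed in when it is done.

Besides the shell and the picture viewer there is one more tool, called after "Request:" by a JSON object that holds its "method" and its "body", one argument or row to a line. servo_tool: Moves the arm, as the interface text tells. Scaled input: -1 to 1 covers 250 mm each way for a shift and 90 degrees each way for a turn. Its arguments: {"type":"object","properties":{"commands":{"type":"array"},"claw":{"type":"number"},"squeeze":{"type":"number"}},"required":["commands"]}

```bash
ls; mkdir -p pics; cat > h.py <<'E'
import numpy as np,cv2
from scipy.spatial.transform import Rotation as R
from bench import r
def ext(n):
    m=r.camera_model(n)
    if 'extrinsics' in m: return m,np.array(m['extrinsics'])
    o=r.get_obs();T=np.eye(4);T[:3,:3]=R.from_rotvec(o['orientation']).as_matrix();T[:3,3]=o['tcp_pos']
    return m,T@np.array(m['hand_eye'])
def onplane(n,uv,z,E=None):
    m,T=E or ext(n)
    d=T[:3,:3]@np.array([(uv[0]-m['cx'])/m['fx'],(uv[1]-m['cy'])/m['fy'],1]);p=T[:3,3]
    return p+d*(z-p[2])/d[2]
def cloud(n,dep,E=None):
    m,T=E or ext(n)
    v,u=np.mgrid[:dep.shape[0],:dep.shape[1]]
    P=np.stack([(u-m['cx'])/m['fx']*dep,(v-m['cy'])/m['fy']*dep,dep],-1)
    return P@T[:3,:3].T+T[:3,3]
def save(n,im): cv2.imwrite('pics/'+n,cv2.cvtColor(im,cv2.COLOR_RGB2BGR))
E
python3 - <<'E'
from h import *
o=r.get_obs();print(o, r.tcp_to_tips)
for n in('top','side'):
    im,d=r.grab_frame(n);save(n+'0.png',im);np.save(n+'0.npy',d)
    print(n,r.camera_model(n))
    H=dict(rig=0,bridge_edge=.052,guide=.006,eyelets=.032,base=0,knob_grip=.085,pointer=.05,green_mark=.045,red_mark=.045,rod=.009,rod_mid=.009,block0=.021,deepsocket=0,cover=0,endcap=0,drivehead=0,clickwrench=0,weight=0)
    for k,z in H.items():
        for q in r.mark_of(n,k)[:4]: print(k,np.round(q['uv'],1),round(q['confidence'],2),np.round(onplane(n,q['uv'],z),3))
E
```

```text
pics
{'clock': 0.0, 'joints': array([-1.22909031,  0.477795  ,  0.0223427 ,  1.55648471, -0.0114965 ,
        1.10931531, -0.08310426]), 'qvel': array([-0.00023627, -0.0022855 , -0.00147856, -0.00103133,  0.00034726,
       -0.00080743,  0.00215829]), 'tau': array([ 3.90906862e-04, -5.96460021e+01,  1.60711806e+00, -2.81187093e+01,
        1.23823987e-02,  9.39129386e-03, -5.67957159e-06]), 'tcp_pos': array([0.29324728, 0.60732912, 0.24931513]), 'orientation': array([-7.00526052e-01, -3.06220922e+00,  2.91150539e-03]), 'contact_force': array([-0.19206337,  0.10388588,  0.36601682]), 'moment': array([ 0.02223361,  0.03121847, -0.01307605]), 'gripper_force': 0.0, 'grip_width': 0.08511145387598293} 0.019
top {'fx': 348.3991355885911, 'fy': 348.3991355885911, 'cx': 253.08411625161884, 'cy': 195.2617438095898, 'extrinsics': array([[-0.04887098, -0.97463499,  0.21839931,  0.3088637 ],
       [-0.99880186,  0.04824514, -0.00820071, -0.12694562],
       [-0.00254401, -0.21853841, -0.97582503,  1.13760445],
       [ 0.        ,  0.        ,  0.        ,  1.        ]])}
rig [126.8 198.8] 0.63 
[... 2434 characters left out ...]
  0.05 ]
green_mark [194.4 165.2] 0.55 [0.593 0.258 0.045]
red_mark [257.4 253.7] 0.59 [ 0.379 -0.29   0.045]
rod [144.7 195.2] 0.61 [0.359 0.27  0.009]
rod_mid [126.1 202.1] 0.59 [0.288 0.281 0.009]
block0 [321.6 227.8] 0.81 [ 0.627 -0.344  0.021]
block0 [255.6 255. ] 0.74 [ 0.391 -0.272  0.021]
deepsocket [315.4 200.8] 0.51 [ 0.766 -0.222  0.   ]
deepsocket [188.9 160.3] 0.45 [ 0.654  0.379 -0.   ]
cover [176.9 219.3] 0.73 [0.356 0.068 0.   ]
endcap [204.5 240.3] 0.66 [ 0.347 -0.088  0.   ]
drivehead [358.9 265.2] 0.61 [ 0.578 -0.511  0.   ]
clickwrench [383.5 319.3] 0.95 [ 0.45  -0.653 -0.   ]
clickwrench [190.5 158.2] 0.68 [0.671 0.39  0.   ]
weight [188.3 161.2] 0.49 [0.647 0.375 0.   ]
```

```bash
python3 - <<'E'
import cv2
for n,a,b in(('top',(70,100,380,210),2),('side',(110,130,280,170),2.8)):
    x,y,w,h=a;cv2.imwrite(f'pics/{n}c.png',cv2.resize(cv2.imread(f'pics/{n}0.png')[y:y+h,x:x+w],None,fx=b,fy=b,interpolation=cv2.INTER_CUBIC))
E
```

```text
(no output)
```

View pics/topc.png

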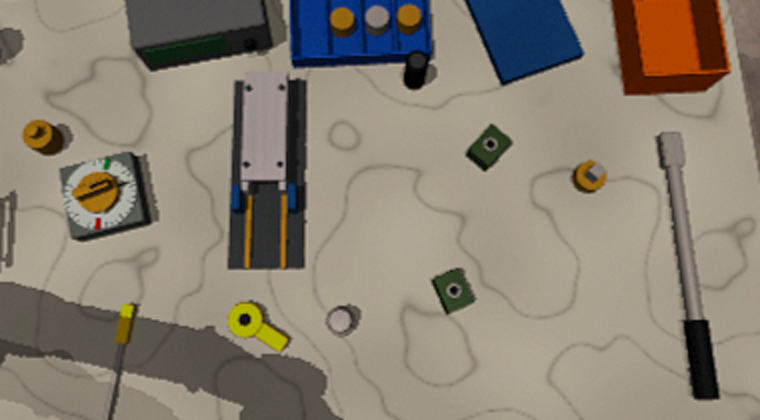

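View pics/sidec.png

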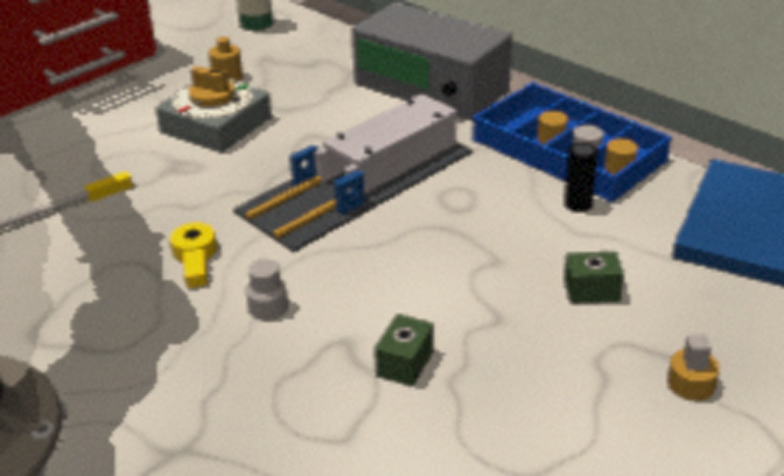

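The top crop shows the knob with its pointer to the right at about (132,191), green mark (123,181), and red mark (119,211). The rig runs along +x, with two green blocks at (314,173) and (298,244) and the rod's handle at (132,262). Next I'll move above the knob to measure it with the wrist camera.

```bash
cat >> h.py <<'E'
def plan(pos,yaw=None,nowpos=None,nowyaw=None):
    """yaw: world heading (deg) of tool x axis, tool pointing down. prints normalised shift, turn"""
    o=r.get_obs();M=R.from_rotvec(o['orientation']).as_matrix()
    s=M.T@(np.array(pos)-o['tcp_pos'])
    y0=np.degrees(np.arctan2(M[1,0],M[0,0]));yaw=y0 if yaw is None else yaw
    c,sn=np.cos(np.radians(yaw)),np.sin(np.radians(yaw))
    G=np.array([[c,sn,0],[sn,-c,0],[0,0,-1]])
    t=R.from_matrix(M.T@G).as_rotvec(degrees=True)
    print('now',np.round(o['tcp_pos'],4),'yaw',round(y0,2),'j7',round(o['joints'][6],2),'-> shift',np.round(s/.25,4),'turn',np.round(t/90,4),'rows>=',max(np.linalg.norm(s)/.05,np.linalg.norm(t)/8.59).round(1))
E
python3 - <<'E'
from h import *
he=np.array(r.camera_model('wrist')['hand_eye']);print(he.round(3), r.camera_model('wrist')['fx'])
plan([.53,.287,.28],0); plan([.53,.287,.28],180)
im,d=r.grab_frame('wrist')
d=np.load('top0.npy');P=cloud('top',d)
# base/knob: points above disc
m=(abs(P[...,0]-.57)<.1)&(abs(P[...,1]-.29)<.1)&(P[...,2]>.035)&(P[...,2]<.055);q=P[m][:,:2].astype(np.float32);print(len(q),cv2.minAreaRect(q))
for c in((.39,-.272),(.62,-.343)):
    m=(abs(P[...,0]-c[0])<.06)&(abs(P[...,1]-c[1])<.06)&(P[...,2]>.036)&(P[...,2]<.05);q=P[m][:,:2].astype(np.float32);print(len(q),cv2.minAreaRect(q))
m=(abs(P[...,0]-.66)<.15)&(abs(P[...,1]-.05)<.06)&(P[...,2]>.055)&(P[...,2]<.07);q=P[m][:,:2].astype(np.float32);print(len(q),cv2.minAreaRect(q))
E
```

```text
[[ 0.001 -0.957 -0.292  0.075]
 [ 1.     0.001 -0.    -0.   ]
 [ 0.001 -0.292  0.957 -0.123]
 [ 0.     0.     0.     1.   ]] 290.28181891015817
now [0.2935 0.6079 0.2503] yaw 154.23 j7 -0.08 -> shift [-1.41   -0.7444 -0.1188] turn [-0.      0.      1.7136] rows>= 18.0
now [0.2935 0.6079 0.2503] yaw 154.23 j7 -0.08 -> shift [-1.41   -0.7444 -0.1188] turn [-0.     -0.     -0.2864] rows>= 8.0
1056 ((0.5957723259925842, 0.30519747734069824), (0.17796598374843597, 0.13965974748134613), 12.049723625183105)
272 ((0.38837090134620667, -0.264703631401062), (0.059586185961961746, 0.04391757398843765), 20.307937622070312)
237 ((0.622102677822113, -0.3428819477558136), (0.04363219439983368, 0.061738021671772), 45.40228271484375)
1126 ((0.6961076259613037, 0.03303616866469383), (0.25189441442489624, 0.10174314677715302), 11.522936820983887)
```

Request:
{"method": "servo_tool", "body": {
  "commands": [
    [[-0.78, -0.334, 0], [0, 0, 0]],
    [[-0.78, -0.334, 0], [0, 0, 0]],
    [[-0.78, -0.334, 0], [0, 0, 0]],
    [[-0.78, -0.334, 0], [0, 0, 0]],
    [[-0.78, -0.334, 0], [0, 0, 0]],
    [[-0.78, -0.334, 0], [0, 0, 0]]
  ],
  "claw": 0
}}

```text
clock: 2.55
tcp_pos: [0.4353, 0.4453, 0.2506]
orientation: [0.709, 3.059, -0.001]
contact_force: [-0.2, -0.4, -0.5]
grip_width: 0.0857
gripper_force: 0.0
```

Request:
{"method": "servo_tool", "body": {
  "commands": [
    [[-0.78, -0.334, 0.2], [0, 0, 0.41]],
    [[-0.78, -0.334, 0.2], [0, 0, 0.41]],
    [[-0.78, -0.334, 0.2], [0, 0, 0.41]],
    [[-0.78, -0.334, 0.2], [0, 0, 0.41]],
    [[-0.78, -0.334, 0.2], [0, 0, 0.41]],
    [[-0.78, -0.334, 0.2], [0, 0, 0.41]],
    [[-0.78, -0.334, 0.2], [0, 0, 0.41]],
    [[-0.78, -0.334, 0.2], [0, 0, 0.41]]
  ]
}}

```text
clock: 3.35
tcp_pos: [0.5705, 0.2914, 0.2005]
orientation: [-1.626, -2.686, -0.002]
contact_force: [-0.4, -0.4, -0.0]
grip_width: 0.0854
gripper_force: 0.0
```

```bash
cat > kn.py <<'E'
from h import *
import sys
E=ext('wrist');im,d=r.grab_frame('wrist');save(sys.argv[1],im);P=cloud('wrist',d,E)
A={}
for k,z in dict(base=0,knob_grip=.085,pointer=.05,green_mark=.045,red_mark=.045).items():
    for q in r.mark_of('wrist',k)[:2]:
        p=onplane('wrist',q['uv'],z,E);print(k,np.round(q['uv']),round(q['confidence'],2),p.round(4));A.setdefault(k,p)
m=(P[...,2]>.072)&(P[...,2]<.1)&(np.hypot(P[...,0]-.572,P[...,1]-.288)<.06)
q=P[m];print('z top',np.percentile(q[:,2],[10,50,90]).round(4))
t=q[q[:,2]>.084];print('bar',cv2.minAreaRect(t[:,:2].astype(np.float32)))
m=(P[...,2]>.055)&(P[...,2]<.067)&(np.hypot(P[...,0]-.572,P[...,1]-.288)<.06)
print('collar',cv2.minEnclosingCircle(P[m][:,:2].astype(np.float32)))
plan([.572,.288,.2])
E
python3 kn.py w1.png
```

```text
base [252. 167.] 0.97 [0.5692 0.2897 0.    ]
knob_grip [254. 191.] 0.86 [0.5718 0.2891 0.085 ]
pointer [248. 217.] 0.72 [0.5846 0.2521 0.05  ]
pointer [287. 205.] 0.2 [0.6137 0.2822 0.05  ]
green_mark [287. 203.] 0.92 [0.6139 0.2825 0.045 ]
red_mark [209. 157.] 0.67 [0.5233 0.2887 0.045 ]
z top [0.0889 0.0906 0.0917]
bar ((0.5706449747085571, 0.2905248999595642), (0.01498112641274929, 0.05559078976511955), 19.16669273376465)
collar ((0.5708552002906799, 0.29009464383125305), 0.03682997450232506)
now [0.5717 0.2887 0.2005] yaw 117.4 j7 0.03 -> shift [-0.0029 -0.0002  0.0021] turn [ 0.0002 -0.0002 -0.    ] rows>= 0.0
```

View pics/w1.png

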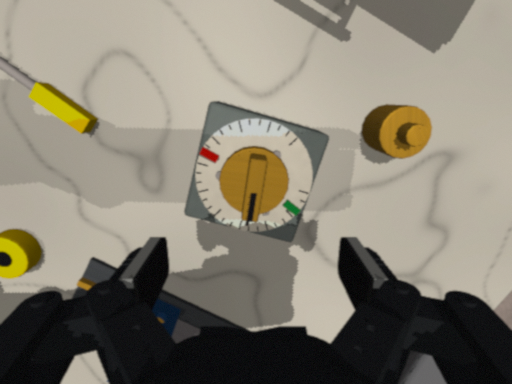

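```bash
python3 - <<'E'
from h import *
E=ext('wrist');im=cv2.imread('pics/w1.png');h=cv2.cvtColor(im,cv2.COLOR_BGR2HSV).astype(int);H,S,V=h[...,0],h[...,1],h[...,2]
v,u=np.mgrid[:384,:512];w=(np.hypot(u-253,v-180)<75)
c=np.array([.571,.2897])
for n,m in(('green',(H>45)&(H<85)&(S>100)),('red',((H<6)|(H>172))&(S>120)),('ptr',(V<50)&(v<228)&(v>185)&(abs(u-251)<15))):
    m=m&w;uv=[u[m].mean(),v[m].mean()];p=onplane('wrist',uv,.05 if n=='ptr' else .045,E);e=p[:2]-c
    print(n,m.sum(),np.round(uv,1),p.round(4),np.hypot(*e).round(4),np.degrees(np.arctan2(e[1],e[0])).round(1))
plan([.571,.2897,.12],109.2)
E
```

```text
green 108 [291.5 207.6] [0.622  0.2768 0.045 ] 0.0526 -14.3
red 154 [208.6 154.3] [0.523  0.2877 0.045 ] 0.048 -177.6
ptr 103 [251.1 206.9] [0.5839 0.26   0.05  ] 0.0323 -66.5
now [0.5717 0.2887 0.2005] yaw 117.4 j7 0.03 -> shift [ 0.0049 -0.0008  0.3221] turn [ 0.0002 -0.0002  0.0911] rows>= 1.6
```

Request:
{"method": "servo_tool", "body": {
  "commands": [
    [[0.005, 0, 0.2], [0, 0, 0.091]],
    [[0.005, 0, 0.2], [0, 0, 0.091]],
    [[0.005, 0, 0.32], [0, 0, 0.091]],
    [[0.005, 0, 0.4], [0, 0, 0.091]],
    [[0.005, 0, 0.43], [0, 0, 0.091]],
    [[0.005, 0, 0.455], [0, 0, 0.091]],
    [[0.005, 0, 0.455], [0, 0, 0.091]]
  ]
}}

```text
clock: 4.35
tcp_pos: [0.5717, 0.2891, 0.087]
orientation: [1.82, 2.561, 0.0]
contact_force: [-0.3, 0.5, 0.2]
grip_width: 0.0855
gripper_force: 0.0
```

Request:
{"method": "servo_tool", "body": {
  "commands": [
    [[0, 0, 0], [0, 0, 0]],
    [[0, 0, 0], [0, 0, 0]],
    [[0, 0, 0], [0, 0, 0]],
    [[0, 0, 0], [0, 0, 0]],
    [[0, 0, 0], [0, 0, 0]],
    [[0, 0, 0], [0, 0, 0]],
    [[0, 0, 0], [0, 0, 0]],
    [[0, 0, 0], [0, 0, 0]]
  ],
  "claw": 1,
  "squeeze": 60
}}

```text
clock: 5.15
tcp_pos: [0.572, 0.2893, 0.087]
orientation: [1.821, 2.559, 0.002]
contact_force: [2.4, 1.2, 3.6]
grip_width: 0.014
gripper_force: 61.1
```

Request:
{"method": "servo_tool", "body": {
  "commands": [
    [[0, 0, 0], [0, 0, -0.07]],
    [[0, 0, 0], [0, 0, -0.14]],
    [[0, 0, 0], [0, 0, -0.21]],
    [[0, 0, 0], [0, 0, -0.28]],
    [[0, 0, 0], [0, 0, -0.35]],
    [[0, 0, 0], [0, 0, -0.42]],
    [[0, 0, 0], [0, 0, -0.49]],
    [[0, 0, 0], [0, 0, -0.56]],
    [[0, 0, 0], [0, 0, -0.62]],
    [[0, 0, 0], [0, 0, -0.62]],
    [[0, 0, 0], [0, 0, -0.62]]
  ]
}}

```text
clock: 6.25
tcp_pos: [0.573, 0.2903, 0.087]
orientation: [0.41, 3.112, 0.005]
contact_force: [5.9, 3.8, -0.0]
grip_width: 0.0135
gripper_force: 60.7
```

Request:
{"method": "servo_tool", "body": {
  "commands": [
    [[0, 0, 0], [0, 0, 0]],
    [[0, 0, 0], [0, 0, 0]],
    [[0, 0, 0], [0, 0, 0]],
    [[0, 0, 0], [0, 0, 0]],
    [[0, 0, 0], [0, 0, 0]],
    [[0, 0, -0.15], [0, 0, 0]],
    [[0, 0, -0.3], [0, 0, 0]],
    [[0, 0, -0.46], [0, 0, 0]],
    [[0, 0, -0.46], [0, 0, 0]],
    [[0, 0, -0.46], [0, 0, 0]]
  ],
  "claw": 0
}}

```text
clock: 7.25
tcp_pos: [0.5719, 0.2892, 0.2026]
orientation: [0.412, 3.113, 0.002]
contact_force: [-0.8, -0.9, -0.3]
grip_width: 0.0854
gripper_force: 0.0
```

```bash
python3 kn.py w2.png; python3 - <<'E'
import cv2
cv2.imwrite('pics/w2c.png',cv2.resize(cv2.imread('pics/w2.png')[90:270,160:350],None,fx=3,fy=3,interpolation=cv2.INTER_CUBIC))
E
```

```text
base [255. 164.] 0.71 [0.5706 0.2912 0.    ]
base [253. 215.] 0.51 [0.6311 0.2737 0.    ]
knob_grip [254. 187.] 0.74 [0.5714 0.29   0.085 ]
pointer [255. 214.] 0.78 [0.6104 0.2807 0.05  ]
green_mark [259. 219.] 0.88 [0.6189 0.2829 0.045 ]
green_mark [252. 216.] 0.35 [0.6132 0.2773 0.045 ]
red_mark [239. 130.] 0.44 [0.525  0.2875 0.045 ]
z top [0.0893 0.0905 0.0917]
bar ((0.5704358220100403, 0.28991004824638367), (0.014270125888288021, 0.055471912026405334), 75.60821533203125)
collar ((0.5708473324775696, 0.28985118865966797), 0.03701423853635788)
now [0.5709 0.2887 0.2002] yaw 164.94 j7 0.74 -> shift [-0.0051 -0.0015  0.0006] turn [-0.0011 -0.0011  0.    ] rows>= 0.0
```

View pics/w2c.png

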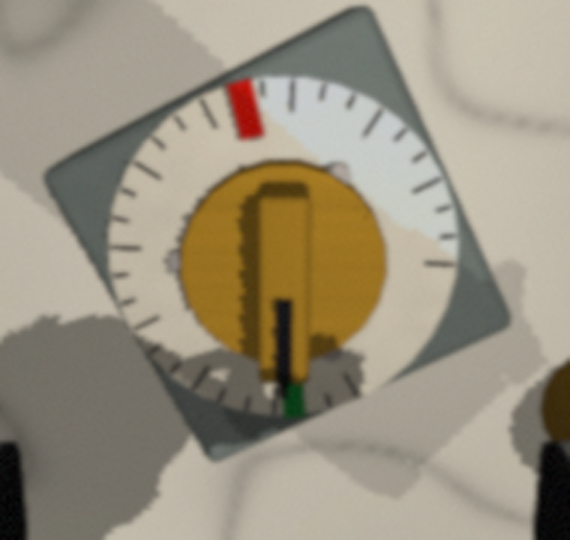

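Pointer tip is at crop (285,395) and the green patch at (293,403), so the knob is about 3° short. I'll regrip and nudge it counter-clockwise.

Request:
{"method": "servo_tool", "body": {
  "commands": [
    [[0, 0, 0.2], [0, 0, 0]],
    [[0, 0, 0.3], [0, 0, 0]],
    [[0, 0, 0.4], [0, 0, 0]],
    [[0, 0, 0.455], [0, 0, 0]],
    [[0, 0, 0.455], [0, 0, 0]]
  ]
}}

```text
clock: 8.05
tcp_pos: [0.5701, 0.2883, 0.0854]
orientation: [-0.411, -3.111, 0.004]
contact_force: [-0.3, 0.2, 0.6]
grip_width: 0.0852
gripper_force: 0.0
```

Request:
{"method": "servo_tool", "body": {
  "commands": [
    [[0, 0, 0], [0, 0, 0]],
    [[0, 0, 0], [0, 0, 0]],
    [[0, 0, 0], [0, 0, 0]],
    [[0, 0, 0], [0, 0, 0]],
    [[0, 0, 0], [0, 0, 0]],
    [[0, 0, 0], [0, 0, 0]],
    [[0, 0, 0], [0, 0, 0]],
    [[0, 0, 0], [0, 0, -0.02]],
    [[0, 0, 0], [0, 0, -0.035]],
    [[0, 0, 0], [0, 0, -0.035]],
    [[0, 0, 0], [0, 0, -0.035]],
    [[0, 0, 0], [0, 0, -0.035]]
  ],
  "claw": 1
}}

```text
clock: 9.25
tcp_pos: [0.5722, 0.2906, 0.0888]
orientation: [0.323, 3.123, 0.004]
contact_force: [0.8, 4.4, 5.4]
grip_width: 0.0138
gripper_force: 60.7
```

Request:
{"method": "servo_tool", "body": {
  "commands": [
    [[0, 0, 0], [0, 0, 0]],
    [[0, 0, 0], [0, 0, 0]],
    [[0, 0, 0], [0, 0, 0]],
    [[0, 0, 0], [0, 0, 0]],
    [[0, 0, 0], [0, 0, 0]],
    [[0, 0, -0.15], [0, 0, 0]],
    [[0, 0, -0.3], [0, 0, 0]],
    [[0, 0, -0.46], [0, 0, 0]],
    [[0, 0, -0.46], [0, 0, 0]],
    [[0, 0, -0.46], [0, 0, 0]]
  ],
  "claw": 0
}}

```text
clock: 10.25
tcp_pos: [0.5719, 0.2892, 0.2038]
orientation: [0.326, 3.123, 0.002]
contact_force: [0.8, -0.4, -1.5]
grip_width: 0.0852
gripper_force: 0.0
```

```bash
python3 kn.py w3.png; cat > rig.py <<'E'
from h import *
P=cloud('top',np.load('top0.npy'))
# bridge top plane points
m=(abs(P[...,0]-.68)<.15)&(abs(P[...,1]-.04)<.07)&(P[...,2]>.054)&(P[...,2]<.068)
im=cv2.cvtColor(cv2.imread('pics/top0.png'),cv2.COLOR_BGR2HSV)
q=P[m&(im[...,1]<40)&(im[...,2]>120)];print('bridge',len(q),q[:,2].mean(),cv2.minAreaRect(q[:,:2].astype(np.float32)))
H=im[...,0];b=(H>95)&(H<125)&(im[...,1]>120)
for s in(-1,1):
    k=b&(abs(P[...,0]-.56)<.05)&(P[...,2]>.045)&(P[...,2]<.058)&(s*(P[...,1]-.035)>0)&(abs(P[...,1]-.035)<.07)
    q=P[k];print('plate',s,len(q),q.mean(0).round(4),q.min(0).round(3),q.max(0).round(3))
k=(H>10)&(H<28)&(im[...,1]>110)&(abs(P[...,0]-.5)<.07)&(abs(P[...,1]-.025)<.06)&(P[...,2]<.03)
for s in(-1,1):
    q=P[k];c=np.polyfit(q[:,0],q[:,1],1);res=q[:,1]-np.polyval(c,q[:,0]);q=q[res*s>0];c=np.polyfit(q[:,0],q[:,1],1);print('rail',s,len(q),q.mean(0).round(4),'angle',np.degrees(np.arctan(c[0])).round(2),'y at .5',np.polyval(c,.5).round(4))
E
python3 rig.py
```

```text
knob_grip [254. 188.] 0.87 [0.5723 0.2893 0.085 ]
pointer [254. 214.] 0.89 [0.6111 0.2818 0.05  ]
pointer [255. 218.] 0.71 [0.6153 0.2823 0.05  ]
green_mark [256. 218.] 0.6 [0.6178 0.2822 0.045 ]
green_mark [ 13. 206.] 0.46 [0.553  0.0386 0.045 ]
red_mark [243. 130.] 0.75 [0.5255 0.2889 0.045 ]
z top [0.0893 0.0905 0.0916]
bar ((0.5706629753112793, 0.2902378439903259), (0.014316143468022346, 0.055528536438941956), 77.83231353759766)
collar ((0.5713129043579102, 0.29023146629333496), 0.03676630184054375)
now [0.5709 0.2887 0.2014] yaw 168.09 j7 0.79 -> shift [-0.0049 -0.0018  0.0056] turn [-0.001  -0.0011  0.    ] rows>= 0.0
bridge 1096 0.05909956477754213 ((0.6636646389961243, 0.024439558386802673), (0.06895805150270462, 0.19377224147319794), 87.54017639160156)
plate -1 51 [ 0.5494 -0.0159  0.0508] [ 0.529 -0.021  0.047] [ 0.569 -0.011  0.055]
plate 1 52 [0.5534 0.0734 0.0514] [0.533 0.068 0.047] [0.573 0.078 0.055]
rail -1 134 [0.5046 0.0031 0.0109] angle -2.18 y at .5 0.0033
rail 1 129 [0.5027 0.0613 0.0108] angle -2.34 y at .5 0.0614
```

The pointer and green mark coincide. Rig origin is about (0.561, 0.029) with yaw -2.3°. Moving on to the first block.

Request:
{"method": "servo_tool", "body": {
  "commands": [
    [[0.12, -0.99, 0], [0, 0, 0]],
    [[0.12, -0.99, 0], [0, 0, 0]],
    [[0.12, -0.99, 0], [0, 0, 0]],
    [[0.12, -0.99, 0], [0, 0, 0]],
    [[0.12, -0.99, 0], [0, 0, 0]],
    [[0.12, -0.99, 0], [0, 0, 0]],
    [[0.12, -0.99, 0], [0, 0, 0]]
  ]
}}

```text
clock: 11.25
tcp_pos: [0.4907, 0.052, 0.2026]
orientation: [-0.33, -3.124, 0.0]
contact_force: [0.4, 0.6, 0.6]
grip_width: 0.0858
gripper_force: 0.0
```

Request:
{"method": "servo_tool", "body": {
  "commands": [
    [[0.12, -0.99, 0], [0, 0, 0.9]],
    [[0.12, -0.99, 0], [0, 0, 0.9]],
    [[0.12, -0.99, 0], [0, 0, 0.9]],
    [[0.12, -0.99, 0], [0, 0, 0.9]],
    [[0.12, -0.99, 0], [0, 0, 0.9]],
    [[0.12, -0.99, 0], [0, 0, 0.9]],
    [[0.12, -0.99, 0], [0, 0, 0.9]],
    [[0.12, -0.99, 0], [0, 0, 0.9]],
    [[0.12, -0.99, 0], [0, 0, 0.9]],
    [[0.12, -0.99, 0], [0, 0, 0.9]],
    [[0.12, -0.99, 0], [0, 0, 0.9]]
  ]
}}

```text
clock: 12.35
tcp_pos: [0.4119, -0.1816, 0.2026]
orientation: [2.274, 2.167, -0.0]
contact_force: [-0.1, -0.5, 0.3]
grip_width: 0.0855
gripper_force: 0.0
```

```bash
cat > blk.py <<'E'
from h import *
import sys
c=np.array(eval(sys.argv[1]));
n=sys.argv[2] if len(sys.argv)>2 else 'wrist'
E=ext(n);im,d=r.grab_frame(n);save('last_%s.png'%n,im);P=cloud(n,d,E)
h=cv2.cvtColor(im,cv2.COLOR_RGB2HSV)
m=(np.hypot(P[...,0]-c[0],P[...,1]-c[1])<.08)&(P[...,2]>.034)&(P[...,2]<.06)
q=P[m];print(len(q),q[:,2].mean() if len(q) else 0,cv2.minAreaRect(q[:,:2].astype(np.float32)) if len(q) else '')
for q in r.mark_of(n,'block0')[:4]: print(np.round(q['uv']),round(q['confidence'],2),onplane(n,q['uv'],.021,E).round(4))
E
python3 blk.py "(.39,-.267)"; python3 -c "
from h import *
plan([.389,-.266,.12],20)"
```

```text
2075 0.041519745431792196 ((0.38853493332862854, -0.26498860120773315), (0.059867750853300095, 0.04429096728563309), 20.0943660736084)
[428. 285.] 0.81 [ 0.6196 -0.3376  0.021 ]
[235. 241.] 0.65 [ 0.3864 -0.266   0.021 ]
now [ 0.4115 -0.182   0.2027] yaw 87.32 j7 0.32 -> shift [-0.3398 -0.0741  0.3307] turn [-1.00e-04  1.00e-04  7.48e-01] rows>= 7.8
```

Request:
{"method": "servo_tool", "body": {
  "commands": [
    [[-0.336, -0.076, 0.1], [0, 0, 0.748]],
    [[-0.336, -0.076, 0.3], [0, 0, 0.748]],
    [[-0.336, -0.076, 0.3], [0, 0, 0.748]],
    [[-0.336, -0.076, 0.3], [0, 0, 0.748]],
    [[-0.336, -0.076, 0.3], [0, 0, 0.748]],
    [[-0.336, -0.076, 0.3], [0, 0, 0.748]],
    [[-0.336, -0.076, 0.3], [0, 0, 0.748]],
    [[-0.336, -0.076, 0.3], [0, 0, 0.748]],
    [[-0.336, -0.076, 0.3], [0, 0, 0.748]],
    [[-0.336, -0.076, 0.45], [0, 0, 0.748]],
    [[-0.336, -0.076, 0.58], [0, 0, 0.748]],
    [[-0.336, -0.076, 0.65], [0, 0, 0.748]],
    [[-0.336, -0.076, 0.683], [0, 0, 0.748]],
    [[-0.336, -0.076, 0.683], [0, 0, 0.748]]
  ]
}}

```text
clock: 13.85
tcp_pos: [0.3871, -0.2656, 0.0314]
orientation: [-3.093, -0.543, 0.002]
contact_force: [0.0, -0.0, 1.0]
grip_width: 0.0852
gripper_force: 0.0
```

Request:
{"method": "servo_tool", "body": {
  "commands": [
    [[0, 0, 0], [0, 0, 0]],
    [[0, 0, 0], [0, 0, 0]],
    [[0, 0, 0], [0, 0, 0]],
    [[0, 0, 0], [0, 0, 0]],
    [[0, 0, 0], [0, 0, 0]],
    [[0, 0, 0], [0, 0, 0]],
    [[0, 0, 0], [0, 0, 0]],
    [[0, 0, -0.1], [0, 0, 0]],
    [[0, 0, -0.25], [0, 0, 0]],
    [[0, 0, -0.4], [0, 0, 0]],
    [[0, 0, -0.4], [0, 0, 0]]
  ],
  "claw": 1,
  "squeeze": 60
}}

```text
clock: 14.95
tcp_pos: [0.3896, -0.2673, 0.1359]
orientation: [3.091, 0.539, 0.011]
contact_force: [0.8, 0.0, -1.7]
grip_width: 0.0431
gripper_force: 62.4
```

```bash
python3 -c "
from h import *
plan([.491,.0318,.08],-2.3)"
```

```text
now [ 0.3896 -0.2673  0.1359] yaw 19.77 j7 -0.39 -> shift [ 0.7848 -0.9897  0.2239] turn [ 0.0022 -0.0045  0.2453] rows>= 6.4
```

Request:
{"method": "servo_tool", "body": {
  "commands": [
    [[0.12, -0.16, 0], [0, 0, 0.05]],
    [[0.26, -0.33, 0], [0, 0, 0.1]],
    [[0.39, -0.5, 0], [0, 0, 0.15]],
    [[0.52, -0.66, 0], [0, 0, 0.2]],
    [[0.65, -0.82, 0], [0, 0, 0.245]],
    [[0.75, -0.94, 0], [0, 0, 0.245]],
    [[0.785, -0.99, 0.05], [0, 0, 0.245]],
    [[0.785, -0.99, 0.12], [0, 0, 0.245]],
    [[0.785, -0.99, 0.2], [0, 0, 0.245]],
    [[0.785, -0.99, 0.2], [0, 0, 0.245]],
    [[0.785, -0.99, 0.2], [0, 0, 0.245]]
  ]
}}

```text
clock: 16.05
tcp_pos: [0.4877, 0.0327, 0.0818]
orientation: [3.14, -0.064, -0.002]
contact_force: [0.3, -0.7, -2.5]
grip_width: 0.0428
gripper_force: 67.6
```

```bash
python3 -c "
from h import *
plan([.491,.0318,.041],-2.3)
im,d=r.grab_frame('side');save('s2.png',im[150:250,150:300].repeat(4,0).repeat(4,1));print(r.get_obs()['grip_width'])"
```

```text
now [0.4877 0.0327 0.0818] yaw -2.33 j7 -1.28 -> shift [0.0134 0.0031 0.1631] turn [ 0.0004  0.0009 -0.0003] rows>= 0.8
0.04323845835777566
```

View pics/s2.png

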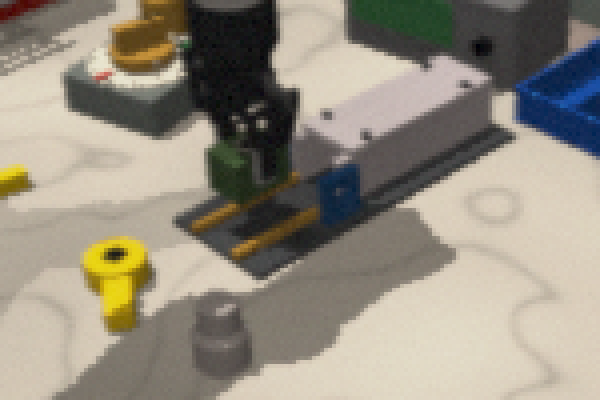

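The block is held level over the apron, so I'll lower and release it.

Request:
{"method": "servo_tool", "body": {
  "commands": [
    [[0.01, 0.003, 0.06], [0, 0, 0]],
    [[0.013, 0.003, 0.11], [0, 0, 0]],
    [[0.013, 0.003, 0.14], [0, 0, 0]],
    [[0.013, 0.003, 0.155], [0, 0, 0]],
    [[0.013, 0.003, 0.165], [0, 0, 0]],
    [[0.013, 0.003, 0.17], [0, 0, 0]],
    [[0.013, 0.003, 0.17], [0, 0, 0]]
  ]
}}

```text
clock: 16.8
tcp_pos: [0.4916, 0.0325, 0.0396]
orientation: [-3.141, 0.063, -0.0]
contact_force: [1.1, -0.5, -2.5]
grip_width: 0.0431
gripper_force: 67.9
```

Request:
{"method": "servo_tool", "body": {
  "commands": [
    [[0, 0, 0], [0, 0, 0]],
    [[0, 0, 0], [0, 0, 0]],
    [[0, 0, 0], [0, 0, 0]],
    [[0, 0, 0], [0, 0, 0]],
    [[0, 0, 0], [0, 0, 0]],
    [[0, 0, -0.15], [0, 0, 0]],
    [[0, 0, -0.3], [0, 0, 0]],
    [[0, 0, -0.5], [0, 0, 0]],
    [[0, 0, -0.5], [0, 0, 0]],
    [[0, 0, -0.5], [0, 0, 0]]
  ],
  "claw": 0.3
}}

```text
clock: 17.8
tcp_pos: [0.4921, 0.0331, 0.1654]
orientation: [-3.139, 0.062, -0.003]
contact_force: [-0.7, -0.2, -0.9]
grip_width: 0.0598
gripper_force: 0.0
```

```bash
python3 blk.py "(.47,.032)"; python3 -c "
from h import *
plan([.425,.0345,.07],-2.3)
plan([.425,.0345,.07],87.7)"
```

```text
3594 0.04754090113161473 ((0.5015827417373657, 0.031082933768630028), (0.09878852218389511, 0.076341412961483), 87.49048614501953)
[254. 181.] 0.69 [0.4904 0.0319 0.021 ]
now [0.4907 0.0328 0.1637] yaw -2.26 j7 -1.4 -> shift [-0.2624  0.0035  0.3754] turn [0.     0.001  0.0004] rows>= 2.3
now [0.4907 0.0328 0.1637] yaw -2.26 j7 -1.4 -> shift [-0.2624  0.0035  0.3754] turn [-7.000e-04  8.000e-04 -9.996e-01] rows>= 10.5
```

View pics/last_wrist.png

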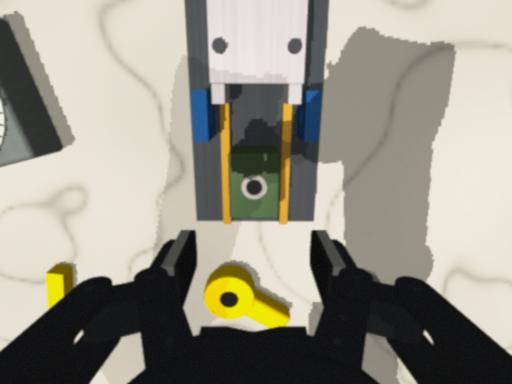

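Request:
{"method": "servo_tool", "body": {
  "commands": [
    [[-0.1, 0.003, 0], [0, 0, 0]],
    [[-0.21, 0.003, 0], [0, 0, 0]],
    [[-0.21, 0.003, 0], [0, 0, 0]],
    [[-0.21, 0.003, 0.15], [0, 0, 0]],
    [[-0.21, 0.003, 0.3], [0, 0, 0]],
    [[-0.21, 0.003, 0.4], [0, 0, 0]],
    [[-0.21, 0.003, 0.46], [0, 0, 0]],
    [[-0.21, 0.003, 0.5], [0, 0, 0]],
    [[-0.21, 0.003, 0.5], [0, 0, 0]]
  ],
  "claw": 1
}}

```text
clock: 18.8
tcp_pos: [0.4382, 0.0333, 0.0381]
orientation: [3.14, -0.064, -0.005]
contact_force: [0.5, -0.0, 1.1]
grip_width: -0.0001
gripper_force: 0.0
```

Request:
{"method": "servo_tool", "body": {
  "commands": [
    [[0.04, 0, 0], [0, 0, 0]],
    [[0.08, 0, 0], [0, 0, 0]],
    [[0.12, 0, 0], [0, 0, 0]],
    [[0.16, 0, 0], [0, 0, 0]],
    [[0.2, 0, 0], [0, 0, 0]],
    [[0.24, 0, 0], [0, 0, 0]],
    [[0.28, 0, 0], [0, 0, 0]],
    [[0.32, 0, 0], [0, 0, 0]],
    [[0.36, 0, 0], [0, 0, 0]],
    [[0.4, 0, 0], [0, 0, 0]],
    [[0.42, 0, 0], [0, 0, 0]],
    [[0.44, 0, 0], [0, 0, 0]],
    [[0.45, 0, 0], [0, 0, 0]],
    [[0.45, 0, 0], [0, 0, 0]]
  ]
}}

```text
clock: 20.2
tcp_pos: [0.5521, 0.0294, 0.0396]
orientation: [3.141, -0.063, 0.002]
contact_force: [-0.5, -0.2, -0.1]
grip_width: -0.0
gripper_force: 0.0
```

Request:
{"method": "servo_tool", "body": {
  "commands": [
    [[-0.06, 0, 0], [0, 0, 0]],
    [[-0.12, 0, -0.05], [0, 0, 0]],
    [[-0.2, 0, -0.25], [0, 0, 0]],
    [[-0.2, 0, -0.45], [0, 0, 0]],
    [[-0.2, 0, -0.5], [0, 0, 0]],
    [[-0.2, 0, -0.5], [0, 0, 0]]
  ],
  "claw": 0
}}

```text
clock: 20.8
tcp_pos: [0.5033, 0.0318, 0.1672]
orientation: [-3.138, 0.062, -0.009]
contact_force: [0.4, -0.2, 0.5]
grip_width: 0.085
gripper_force: 0.0
```

```bash
python3 blk.py "(.62,-.343)" top; python3 -c "
from h import *
im,d=r.grab_frame('wrist');save('w4.png',im)
plan([.622,-.343,.17],135)
plan([.622,-.343,.17],-44.6)"
```

```text
242 0.0407927148053878 ((0.6222010850906372, -0.3427746295928955), (0.04367413371801376, 0.06168429180979729), 45.05141830444336)
[202. 185.] 0.58 [0.6004 0.0294 0.021 ]
[313. 171.] 0.58 [ 0.6328 -0.3397  0.021 ]
[115. 193.] 0.26 [0.5882 0.318  0.021 ]
now [0.501  0.0317 0.1638] yaw -2.26 j7 -1.39 -> shift [ 0.5426  1.4784 -0.0252] turn [-6.0000e-04  2.0000e-04 -1.5251e+00] rows>= 16.0
now [0.501  0.0317 0.1638] yaw -2.26 j7 -1.39 -> shift [ 0.5426  1.4784 -0.0252] turn [1.000e-04 5.000e-04 4.705e-01] rows>= 7.9
```

View pics/w4.png

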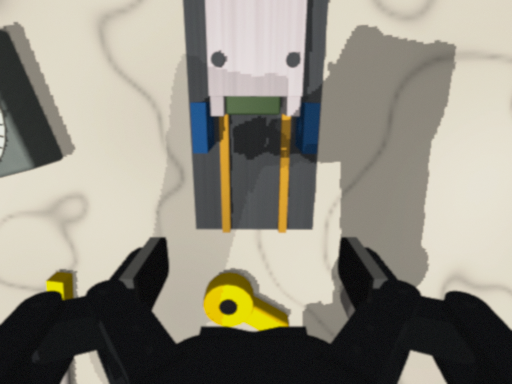

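View pics/last_top.png

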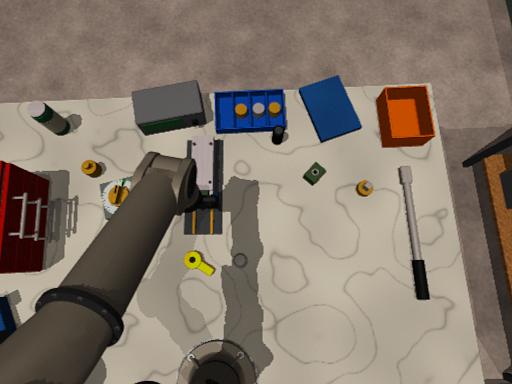

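Block A is under the bridge. Top view shows one block left, at (314,173). Fetching it.

Request:
{"method": "servo_tool", "body": {
  "commands": [
    [[0.27, 0.74, 0], [0, 0, 0]],
    [[0.27, 0.74, 0], [0, 0, 0]],
    [[0.27, 0.74, 0], [0, 0, 0]],
    [[0.27, 0.74, 0], [0, 0, 0]],
    [[0.27, 0.74, 0], [0, 0, 0]]
  ]
}}

```text
clock: 21.45
tcp_pos: [0.561, -0.1647, 0.1638]
orientation: [3.135, -0.079, -0.0]
contact_force: [-0.2, 0.4, 0.6]
grip_width: 0.0853
gripper_force: 0.0
```

Request:
{"method": "servo_tool", "body": {
  "commands": [
    [[0.273, 0.738, 0], [0, 0, 0.474]],
    [[0.273, 0.738, 0], [0, 0, 0.474]],
    [[0.273, 0.738, 0], [0, 0, 0.474]],
    [[0.273, 0.738, 0], [0, 0, 0.474]],
    [[0.273, 0.738, 0], [0, 0, 0.474]],
    [[0.273, 0.738, 0], [0, 0, 0.474]],
    [[0.273, 0.738, 0], [0, 0, 0.474]]
  ]
}}

```text
clock: 22.15
tcp_pos: [0.6221, -0.3418, 0.1626]
orientation: [-2.905, 1.194, 0.005]
contact_force: [-0.2, -0.2, 0.1]
grip_width: 0.0856
gripper_force: 0.0
```

```bash
python3 blk.py "(.622,-.343)"; python3 -c "
from h import *
plan([.622,-.343,.032],-45)
im,d=r.grab_frame('top')
for k in ('block0','rod'):
  for q in r.mark_of('top',k)[:5]: print(k,np.round(q['uv']),q['confidence'],onplane('top',q['uv'],.015))"
```

```text
3293 0.041557124953002456 ((0.6226471662521362, -0.343570351600647), (0.04415370523929596, 0.06030209735035896), 44.97520446777344)
[253. 175.] 0.97 [ 0.6246 -0.3458  0.021 ]
now [ 0.6226 -0.3413  0.1637] yaw -44.69 j7 -1.42 -> shift [0.0039 0.0067 0.5266] turn [-0.0004  0.0012  0.0035] rows>= 2.6
block0 [314. 172.] 0.63 [ 0.62878919 -0.34337792  0.015     ]
```

Request:
{"method": "servo_tool", "body": {
  "commands": [
    [[0.004, 0.008, 0.2], [0, 0, 0.003]],
    [[0.004, 0.008, 0.35], [0, 0, 0.003]],
    [[0.004, 0.008, 0.45], [0, 0, 0.003]],
    [[0.004, 0.008, 0.5], [0, 0, 0.003]],
    [[0.004, 0.008, 0.526], [0, 0, 0.003]],
    [[0.004, 0.008, 0.526], [0, 0, 0.003]]
  ]
}}

```text
clock: 23.0
tcp_pos: [0.622, -0.3453, 0.0333]
orientation: [2.901, -1.207, 0.001]
contact_force: [0.2, 0.5, 0.2]
grip_width: 0.0854
gripper_force: 0.0
```

Request:
{"method": "servo_tool", "body": {
  "commands": [
    [[0, 0, 0], [0, 0, 0]],
    [[0, 0, 0], [0, 0, 0]],
    [[0, 0, 0], [0, 0, 0]],
    [[0, 0, 0], [0, 0, 0]],
    [[0, 0, 0], [0, 0, 0]],
    [[0, 0, 0], [0, 0, 0]],
    [[0, 0, 0], [0, 0, 0]],
    [[0, 0, -0.1], [0, 0, 0]],
    [[0, 0, -0.25], [0, 0, 0]],
    [[0, 0, -0.4], [0, 0, 0]],
    [[0, 0, -0.4], [0, 0, 0]]
  ],
  "claw": 1,
  "squeeze": 60
}}

```text
clock: 24.1
tcp_pos: [0.6237, -0.3478, 0.1389]
orientation: [2.899, -1.208, 0.013]
contact_force: [-0.3, -0.3, -1.3]
grip_width: 0.0432
gripper_force: 62.2
```

```bash
python3 -c "
from h import *
plan([.491,.0318,.13],-2.3)"
```

```text
now [ 0.6237 -0.3478  0.1389] yaw -45.23 j7 -1.4 -> shift [-1.4522 -0.6923  0.0245] turn [ 0.0009 -0.0056 -0.477 ] rows>= 8.0
```

Request:
{"method": "servo_tool", "body": {
  "commands": [
    [[-0.13, -0.06, 0], [0, 0, 0]],
    [[-0.26, -0.12, 0], [0, 0, 0]],
    [[-0.39, -0.18, 0], [0, 0, 0]],
    [[-0.52, -0.25, 0], [0, 0, 0]],
    [[-0.65, -0.31, 0], [0, 0, 0]],
    [[-0.726, -0.346, 0], [0, 0, 0]],
    [[-0.726, -0.346, 0], [0, 0, 0]]
  ]
}}

```text
clock: 24.8
tcp_pos: [0.5542, -0.1514, 0.1318]
orientation: [-2.901, 1.201, 0.006]
contact_force: [0.3, 0.2, -1.4]
grip_width: 0.0429
gripper_force: 62.1
```

Request:
{"method": "servo_tool", "body": {
  "commands": [
    [[-0.13, -0.06, 0], [0, 0, -0.08]],
    [[-0.26, -0.12, 0], [0, 0, -0.16]],
    [[-0.39, -0.18, 0], [0, 0, -0.24]],
    [[-0.52, -0.25, 0], [0, 0, -0.32]],
    [[-0.65, -0.31, 0], [0, 0, -0.4]],
    [[-0.726, -0.346, 0], [0, 0, -0.477]],
    [[-0.726, -0.346, 0], [0, 0, -0.477]],
    [[-0.726, -0.346, 0], [0, 0, -0.477]]
  ]
}}

```text
clock: 25.6
tcp_pos: [0.4891, 0.0336, 0.1331]
orientation: [3.141, -0.065, 0.001]
contact_force: [0.3, -0.1, -1.2]
grip_width: 0.0432
gripper_force: 62.1
```

```bash
python3 -c "
from h import *
plan([.491,.0318,.039],-2.3);print(r.get_obs()['grip_width'])"
```

```text
now [0.4891 0.0336 0.1331] yaw -2.38 j7 -1.32 -> shift [0.0076 0.0068 0.3764] turn [ 0.0001 -0.0004 -0.0009] rows>= 1.9
0.04318228023989728
```

Request:
{"method": "servo_tool", "body": {
  "commands": [
    [[0.007, 0.006, 0.12], [0, 0, 0]],
    [[0.007, 0.006, 0.22], [0, 0, 0]],
    [[0.007, 0.006, 0.3], [0, 0, 0]],
    [[0.007, 0.006, 0.34], [0, 0, 0]],
    [[0.007, 0.006, 0.36], [0, 0, 0]],
    [[0.007, 0.006, 0.372], [0, 0, 0]],
    [[0.007, 0.006, 0.372], [0, 0, 0]]
  ]
}}

```text
clock: 26.3
tcp_pos: [0.4912, 0.0319, 0.0407]
orientation: [-3.141, 0.065, -0.002]
contact_force: [0.1, -0.1, -0.8]
grip_width: 0.043
gripper_force: 62.1
```

Request:
{"method": "servo_tool", "body": {
  "commands": [
    [[0, 0, 0], [0, 0, 0]],
    [[0, 0, 0], [0, 0, 0]],
    [[0, 0, 0], [0, 0, 0]],
    [[0, 0, 0], [0, 0, 0]],
    [[0, 0, 0], [0, 0, 0]],
    [[0, 0, -0.15], [0, 0, 0]],
    [[0, 0, -0.3], [0, 0, 0]],
    [[0, 0, -0.5], [0, 0, 0]],
    [[0, 0, -0.5], [0, 0, 0]],
    [[0, 0, -0.5], [0, 0, 0]]
  ],
  "claw": 0.3
}}

```text
clock: 27.3
tcp_pos: [0.491, 0.0332, 0.1659]
orientation: [-3.139, 0.061, -0.003]
contact_force: [-0.0, 0.0, -0.7]
grip_width: 0.0598
gripper_force: 0.0
```

```bash
python3 -c "
from h import *
E=ext('wrist');im,d=r.grab_frame('wrist');save('w5.png',im)
for q in r.mark_of('wrist','block0')[:4]: print(np.round(q['uv']),round(q['confidence'],2),onplane('wrist',q['uv'],.027,E).round(4))
P=cloud('wrist',d,E);h=cv2.cvtColor(im,cv2.COLOR_RGB2HSV)
m=(h[...,0]>40)&(h[...,0]<85)&(h[...,1]>60)&(P[...,2]>.04)&(P[...,2]<.056)&(P[...,0]<.535)
print(m.sum(),cv2.minAreaRect(P[m][:,:2].astype(np.float32)),P[m][:,2].mean())
plan([.438,.0342,.038],-2.3)"
```

```text
[256. 183.] 0.88 [0.4884 0.0301 0.027 ]
2531 ((0.49044889211654663, 0.031103774905204773), (0.041807450354099274, 0.0581473633646965), 87.828125) 0.04758759753167948
now [0.4897 0.0329 0.1643] yaw -2.26 j7 -1.36 -> shift [-0.206   0.0028  0.5053] turn [0.     0.001  0.0004] rows>= 2.7
```

Request:
{"method": "servo_tool", "body": {
  "commands": [
    [[-0.1, 0.003, 0], [0, 0, 0]],
    [[-0.206, 0.003, 0], [0, 0, 0]],
    [[-0.206, 0.003, 0], [0, 0, 0]],
    [[-0.206, 0.003, 0.15], [0, 0, 0]],
    [[-0.206, 0.003, 0.3], [0, 0, 0]],
    [[-0.206, 0.003, 0.4], [0, 0, 0]],
    [[-0.206, 0.003, 0.46], [0, 0, 0]],
    [[-0.206, 0.003, 0.5], [0, 0, 0]],
    [[-0.206, 0.003, 0.5], [0, 0, 0]]
  ],
  "claw": 1
}}

```text
clock: 28.3
tcp_pos: [0.4382, 0.0334, 0.0386]
orientation: [3.14, -0.063, -0.004]
contact_force: [0.3, -0.1, 0.1]
grip_width: -0.0002
gripper_force: 0.0
```

Request:
{"method": "servo_tool", "body": {
  "commands": [
    [[0.04, 0, 0], [0, 0, 0]],
    [[0.08, 0, 0], [0, 0, 0]],
    [[0.12, 0, 0], [0, 0, 0]],
    [[0.16, 0, 0], [0, 0, 0]],
    [[0.2, 0, 0], [0, 0, 0]],
    [[0.24, 0, 0], [0, 0, 0]],
    [[0.28, 0, 0], [0, 0, 0]],
    [[0.32, 0, 0], [0, 0, 0]],
    [[0.36, 0, 0], [0, 0, 0]],
    [[0.4, 0, 0], [0, 0, 0]],
    [[0.42, 0, 0], [0, 0, 0]],
    [[0.44, 0, 0], [0, 0, 0]],
    [[0.455, 0, 0], [0, 0, 0]],
    [[0.455, 0, 0], [0, 0, 0]]
  ]
}}

```text
clock: 29.7
tcp_pos: [0.5536, 0.0293, 0.0401]
orientation: [3.141, -0.063, 0.002]
contact_force: [-0.2, 0.2, -0.2]
grip_width: 0.0
gripper_force: 0.0
```

Request:
{"method": "servo_tool", "body": {
  "commands": [
    [[-0.06, 0, 0], [0, 0, 0]],
    [[-0.12, 0, -0.05], [0, 0, 0]],
    [[-0.2, 0, -0.25], [0, 0, 0]],
    [[-0.2, 0, -0.45], [0, 0, 0]],
    [[-0.2, 0, -0.5], [0, 0, 0]],
    [[-0.2, 0, -0.5], [0, 0, 0]]
  ],
  "claw": 0
}}

```text
clock: 30.3
tcp_pos: [0.5049, 0.0317, 0.1678]
orientation: [-3.139, 0.062, -0.01]
contact_force: [0.8, -0.1, -0.6]
grip_width: 0.0847
gripper_force: 0.0
```

```bash
python3 -c "
from h import *
E=ext('wrist');im,d=r.grab_frame('wrist');save('w6.png',im)
P=cloud('wrist',d,E);h=cv2.cvtColor(im,cv2.COLOR_RGB2HSV)
m=(h[...,0]>40)&(h[...,0]<85)&(h[...,1]>60)&(P[...,2]>.04)&(P[...,2]<.056)&(abs(P[...,1]-.03)<.05)
print('rear x world',P[m].min(0),m.sum())
b=(h[...,0]>95)&(h[...,0]<125)&(h[...,1]>120)&(P[...,2]>.047)&(P[...,2]<.058)&(abs(P[...,1]-.03)<.08)
for s in(-1,1):
  q=P[b&((P[...,1]-.03)*s>0)];print('plate',len(q),((q.min(0)+q.max(0))/2).round(4),np.ptp(q,0))
print(np.load('top0.npy').shape)
P=cloud('top',np.load('top0.npy'));im=cv2.cvtColor(cv2.imread('pics/top0.png'),cv2.COLOR_BGR2HSV)
m=(im[...,0]>22)&(im[...,0]<34)&(im[...,1]>120)&(abs(P[...,0]-.36)<.06)&(abs(P[...,1]-.26)<.06);print('handle',m.sum(),P[m].mean(0),cv2.minAreaRect(P[m][:,:2].astype(np.float32)))
for p in([.40,.20,.17],):
  for y in(0,60,90): plan(p,y)
for k in('rod','rod_mid'):
  for q in r.mark_of('wrist',k)[:3]:print(k,q['uv'],q['confidence'],onplane('wrist',q['uv'],.009,E))
"
```

```text
rear x world [0.56371886 0.00754567 0.04462012] 780
plate 766 [ 0.5501 -0.0165  0.0504] [0.04016154 0.01361566 0.00642133]
plate 728 [0.5538 0.0729 0.0507] [0.03968438 0.01303518 0.00703238]
(384, 512)
handle 117 [0.36476729 0.25705375 0.01519267] ((0.365679532289505, 0.25994619727134705), (0.02606336399912834, 0.06008677929639816), 80.69607543945312)
now [0.5038 0.0319 0.1662] yaw -2.25 j7 -1.34 -> shift [-0.441  -0.6556 -0.0157] turn [-0.0011 -0.0022 -0.025 ] rows>= 4.0
now [0.5038 0.0319 0.1662] yaw -2.25 j7 -1.34 -> shift [-0.441  -0.6556 -0.0157] turn [ 2.000e-04 -2.600e-03 -6.916e-01] rows>= 7.2
now [0.5038 0.0319 0.1662] yaw -2.25 j7 -1.34 -> shift [-0.441  -0.6556 -0.0157] turn [ 9.000e-04 -2.600e-03 -1.025e+00] rows>= 10.7
rod [61.1, 301.4] 0.72 [0.36375897 0.25830704 0.009     ]
rod_mid [64.2, 358.4] 0.61 [0.28086941 0.27345324 0.009     ]
```

Both blocks are in, with the rear face about 2.7 mm past the mouth line. Next I'll hover over the rod handle.

Request:
{"method": "servo_tool", "body": {
  "commands": [
    [[-0.58, -0.87, 0], [0, 0, -0.95]],
    [[-0.58, -0.87, 0], [0, 0, -0.95]],
    [[-0.58, -0.87, 0], [0, 0, -0.95]],
    [[-0.58, -0.87, 0], [0, 0, -0.95]],
    [[-0.58, -0.87, 0], [0, 0, -0.95]],
    [[-0.58, -0.87, 0], [0, 0, -0.95]],
    [[-0.58, -0.87, 0], [0, 0, -0.95]],
    [[-0.58, -0.87, 0], [0, 0, -0.95]],
    [[-0.58, -0.87, 0], [0, 0, -0.95]],
    [[-0.58, -0.87, 0], [0, 0, -0.95]],
    [[-0.58, -0.87, 0], [0, 0, -0.95]]
  ]
}}

```text
clock: 31.55
tcp_pos: [0.366, 0.2539, 0.164]
orientation: [2.348, 2.087, -0.003]
contact_force: [0.7, 0.3, -0.4]
grip_width: 0.0851
gripper_force: 0.0
```

Request:
{"method": "servo_tool", "body": {
  "commands": [
    [[0, 0, 0], [0, 0, -0.96]],
    [[0, 0, 0], [0, 0, -0.96]],
    [[0, 0, 0], [0, 0, -0.96]],
    [[0, 0, 0], [0, 0, -0.96]],
    [[0, 0, 0], [0, 0, -0.96]],
    [[0, 0, 0], [0, 0, -0.96]],
    [[0, 0, 0], [0, 0, -0.96]],
    [[0, 0, 0], [0, 0, -0.96]],
    [[0, 0, 0], [0, 0, -0.96]],
    [[0, 0, 0], [0, 0, -0.96]],
    [[0, 0, 0], [0, 0, -0.96]]
  ]
}}

```text
clock: 32.65
tcp_pos: [0.3662, 0.2541, 0.1643]
orientation: [-0.288, -3.127, 0.002]
contact_force: [-0.3, -0.2, 0.2]
grip_width: 0.0853
gripper_force: 0.0
```

```bash
cat > rod.py <<'E'
from h import *
E=ext('wrist');im,d=r.grab_frame('wrist');save('wr.png',im)
P=cloud('wrist',d,E);h=cv2.cvtColor(im,cv2.COLOR_RGB2HSV)
m=(h[...,0]>22)&(h[...,0]<34)&(h[...,1]>120)&(np.hypot(P[...,0]-.364,P[...,1]-.2585)<.09)
q=P[m];t=q[(q[:,2]>.013)&(q[:,2]<.024)];print('handle',len(q),len(t),t[:,2].mean(),cv2.minAreaRect(t[:,:2].astype(np.float32)))
for k in('rod','rod_mid'):
  for q in r.mark_of('wrist',k)[:3]:print(k,np.round(q['uv']),round(q['confidence'],2),onplane('wrist',q['uv'],.009,E).round(4))
plan([.364,.2585,.022],170)
E
python3 rod.py
```

```text
handle 1241 1120 0.017651569411914547 ((0.3647441864013672, 0.25634726881980896), (0.017916787415742874, 0.05998825281858444), 80.21688079833984)
rod [258. 175.] 0.86 [0.3656 0.2586 0.009 ]
rod_mid [253.  82.] 0.77 [0.2791 0.2693 0.009 ]
now [0.3663 0.2542 0.1646] yaw 169.31 j7 0.73 -> shift [0.0121 0.0156 0.5703] turn [-0.0005 -0.0004 -0.0077] rows>= 2.9
```

View pics/wr.png

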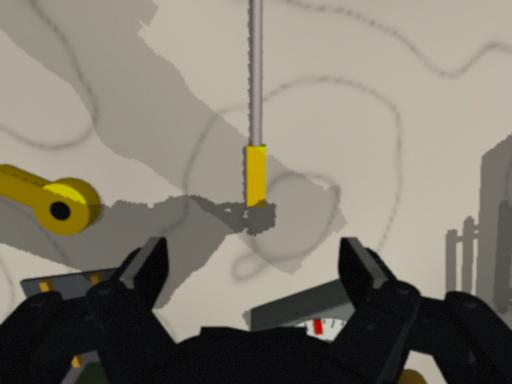

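The handle is at (0.3647, 0.2563), heading 170.2°; descending to grip it.

Request:
{"method": "servo_tool", "body": {
  "commands": [
    [[0.03, 0.007, 0.2], [0, 0, -0.01]],
    [[0.031, 0.007, 0.35], [0, 0, -0.01]],
    [[0.031, 0.007, 0.45], [0, 0, -0.01]],
    [[0.031, 0.007, 0.52], [0, 0, -0.01]],
    [[0.031, 0.007, 0.555], [0, 0, -0.01]],
    [[0.031, 0.007, 0.57], [0, 0, -0.01]],
    [[0.031, 0.007, 0.57], [0, 0, -0.01]]
  ]
}}

```text
clock: 33.5
tcp_pos: [0.3593, 0.2577, 0.0226]
orientation: [0.262, 3.131, -0.0]
contact_force: [-1.0, -0.5, -0.1]
grip_width: 0.0854
gripper_force: 0.0
```

Request:
{"method": "servo_tool", "body": {
  "commands": [
    [[0, 0, 0], [0, 0, 0]],
    [[0, 0, 0], [0, 0, 0]],
    [[0, 0, 0], [0, 0, 0]],
    [[0, 0, 0], [0, 0, 0]],
    [[0, 0, 0], [0, 0, 0]],
    [[0, 0, 0], [0, 0, 0]],
    [[0, 0, 0], [0, 0, 0]],
    [[0, 0, 0], [0, 0, 0]],
    [[0, 0, -0.05], [0, 0, 0]],
    [[0, 0, -0.15], [0, 0, 0]],
    [[0, 0, -0.3], [0, 0, 0]],
    [[0, 0, -0.4], [0, 0, 0]],
    [[0, 0, -0.4], [0, 0, 0]]
  ],
  "claw": 1,
  "squeeze": 110
}}

```text
clock: 34.8
tcp_pos: [0.3608, 0.2589, 0.1259]
orientation: [0.26, 3.127, 0.008]
contact_force: [-0.6, 0.4, -1.3]
grip_width: 0.0154
gripper_force: 108.1
```

```bash
python3 -c "
from h import *
plan([.5586,-.2,.12],87.6)"; python3 rod.py | tail -4
```

```text
now [0.3608 0.2589 0.1259] yaw 170.5 j7 0.77 -> shift [-1.0834 -1.68    0.0181] turn [ 4.500e-03 -7.000e-04  9.211e-01] rows>= 10.0
handle 3838 0 nan ((0.0, 0.0), (0.0, 0.0), 0.0)
rod [252. 256.] 0.84 [0.4271 0.2472 0.009 ]
rod_mid [252.  86.] 0.82 [0.2784 0.2721 0.009 ]
now [0.3587 0.2573 0.1223] yaw 170.53 j7 0.77 -> shift [-0.0203  0.0083  0.4012] turn [-0.0002 -0.0003  0.0059] rows>= 2.0rod.py:5: RuntimeWarning: Mean of empty slice.
  q=P[m];t=q[(q[:,2]>.013)&(q[:,2]<.024)];print('handle',len(q),len(t),t[:,2].mean(),cv2.minAreaRect(t[:,:2].astype(np.float32)))
  ret = ret.dtype.type(ret / rcount)
```

Request:
{"method": "servo_tool", "body": {
  "commands": [
    [[-0.05, -0.08, 0], [0, 0, 0]],
    [[-0.1, -0.16, 0], [0, 0, 0]],
    [[-0.15, -0.25, 0], [0, 0, 0]],
    [[-0.21, -0.34, 0], [0, 0, 0]],
    [[-0.27, -0.44, 0], [0, 0, 0]],
    [[-0.33, -0.54, 0], [0, 0, 0]],
    [[-0.39, -0.64, 0], [0, 0, 0]],
    [[-0.44, -0.72, 0], [0, 0, 0]],
    [[-0.49, -0.8, 0], [0, 0, 0]],
    [[-0.51, -0.83, 0], [0, 0, 0]],
    [[-0.51, -0.83, 0], [0, 0, 0]]
  ]
}}

```text
clock: 36.05
tcp_pos: [0.4504, 0.0308, 0.1217]
orientation: [-0.264, -3.129, 0.002]
contact_force: [-0.5, 0.5, -1.2]
grip_width: 0.0149
gripper_force: 108.1
```

Request:
{"method": "servo_tool", "body": {
  "commands": [
    [[-0.03, -0.06, 0], [0, 0, 0.05]],
    [[-0.07, -0.12, 0], [0, 0, 0.1]],
    [[-0.11, -0.18, 0], [0, 0, 0.16]],
    [[-0.15, -0.24, 0], [0, 0, 0.22]],
    [[-0.19, -0.31, 0], [0, 0, 0.29]],
    [[-0.23, -0.38, 0], [0, 0, 0.36]],
    [[-0.27, -0.45, 0], [0, 0, 0.43]],
    [[-0.31, -0.52, 0], [0, 0, 0.5]],
    [[-0.35, -0.58, 0], [0, 0, 0.57]],
    [[-0.39, -0.64, 0], [0, 0, 0.64]],
    [[-0.43, -0.7, 0], [0, 0, 0.71]],
    [[-0.46, -0.75, 0], [0, 0, 0.78]],
    [[-0.49, -0.79, 0], [0, 0, 0.84]],
    [[-0.51, -0.82, 0], [0, 0, 0.89]],
    [[-0.513, -0.834, 0], [0, 0, 0.92]],
    [[-0.513, -0.834, 0], [0, 0, 0.92]],
    [[-0.513, -0.834, 0], [0, 0, 0.92]]
  ]
}}

```text
clock: 37.75
tcp_pos: [0.5429, -0.1949, 0.1224]
orientation: [-2.265, -2.177, 0.0]
contact_force: [0.3, -0.7, -1.8]
grip_width: 0.0152
gripper_force: 108.0
```

```bash
cat > held.py <<'E'
from h import *
o=r.get_obs();E=ext('wrist');im,d=r.grab_frame('wrist');save('held.png',im)
P=cloud('wrist',d,E);h=cv2.cvtColor(im,cv2.COLOR_RGB2HSV)
ax=np.array([.0419,.9991,0]);lat=np.array([.9991,-.0419,0])
eye=np.array([.552,.0285,.032])
Q=(P-o['tcp_pos']);a,l,z=Q@ax,Q@lat,Q[...,2]
m=(abs(l)<.03)&(a>.0)&(a<.19)&(z<.01)&(z>-.045)&(P[...,2]>.012)&(d>0)
y=m&(h[...,0]>22)&(h[...,0]<34)&(h[...,1]>120); s=m&(h[...,1]<70)&(a>.035)&(a<.16)
print('grip',o['grip_width'],'tcp',o['tcp_pos'].round(4))
print('handle',y.sum(),'shoulder a',np.percentile(a[y],98).round(4),'z top',np.percentile(P[y][:,2],90).round(4),'lat',np.median(l[y]).round(4))
c=np.polyfit(a[s],l[s],1);
print('shaft',s.sum(),'tip a',np.percentile(a[s],99.5).round(4),'slope deg',np.degrees(c[0]).round(2),'lat at .1',np.polyval(c,.1).round(4))
for t in(.05,.08,.11,.14):
    k=s&(abs(a-t)<.012);print(t,k.sum(),'ztop',np.percentile(P[k][:,2],85).round(4),'lat world off eye axis',np.median((P[k]-eye)@lat).round(4))
e=(o['tcp_pos']-eye);print('tcp rel eye: along',(e@ax).round(4),'lat',(e@lat).round(4))
plan(o['tcp_pos'],87.6)
E
python3 held.py
```

```text
grip 0.015246099069826128 tcp [ 0.5429 -0.1949  0.1224]
handle 1807 shoulder a 0.0237 z top 0.1175 lat -0.0003
shaft 4021 tip a 0.1116 slope deg 0.3 lat at .1 -0.0001
0.05 1065 ztop 0.1127 lat world off eye axis -0.0002
0.08 1297 ztop 0.1127 lat world off eye axis 0.0001
0.11 883 ztop 0.1127 lat world off eye axis 0.0Traceback (most recent call last):
  File "held.py", line 14, in <module>
    k=s&(abs(a-t)<.012);print(t,k.sum(),'ztop',np.percentile(P[k][:,2],85).round(4),'lat world off eye axis',np.median((P[k]-eye)@lat).round(4))
                                               ~~~~~~~~~~~~~^^^^^^^^^^^^^^
    return _quantile_unchecked(
        a, q, axis, out, overwrite_input, method, keepdims, weights)
    return _ureduce(a,
                    func=_quantile_ureduce_func,
    ...<5 lines>...
                    overwrite_input=overwrite_input,
                    method=method)
    r = func(a, **kwargs)
    result = _quantile(arr,
                       quantiles=q,
    ...<2 lines>...
                       out=out,
                       weights=wgt)
    slices_having_nans = np.isnan(arr[-1, ...])
                                  ~~~^^^^^^^^^
IndexError: index -1 is out of bounds for axis 0 with size 0
```

View pics/held.png

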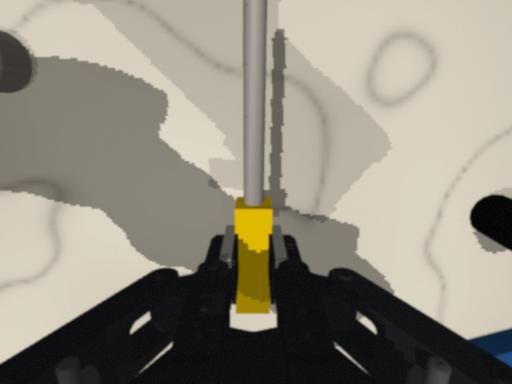

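The rod is held level and straight, with its shaft axis 14.7 mm below the TCP and on the eyelet axis laterally. Lowering it now.

Request:
{"method": "servo_tool", "body": {
  "commands": [
    [[0, 0, 0.08], [0, 0, 0]],
    [[0, 0, 0.16], [0, 0, 0]],
    [[0, 0, 0.23], [0, 0, 0]],
    [[0, 0, 0.28], [0, 0, 0]],
    [[0, 0, 0.303], [0, 0, 0]],
    [[0, 0, 0.303], [0, 0, 0]],
    [[0, 0, 0.303], [0, 0, 0]]
  ]
}}

```text
clock: 38.5
tcp_pos: [0.5433, -0.1951, 0.0473]
orientation: [2.265, 2.176, 0.001]
contact_force: [-0.7, -0.5, -0.3]
grip_width: 0.0149
gripper_force: 108.1
```

```bash
sed -i 's/(.05,.08,.11,.14)/(.05,.07,.09)/' held.py; for i in 1 2; do python3 held.py; done; python3 -c "
from h import *
im,d=r.grab_frame('side');save('s3.png',im[150:250,200:350].repeat(5,0).repeat(5,1))"
```

```text
grip 0.014868933604840024 tcp [ 0.5433 -0.1951  0.0473]
handle 1847 shoulder a 0.0236 z top 0.0425 lat -0.0003
shaft 4020 tip a 0.1116 slope deg 0.29 lat at .1 -0.0001
0.05 1070 ztop 0.0376 lat world off eye axis 0.0003
0.07 1211 ztop 0.0377 lat world off eye axis 0.0002
0.09 1380 ztop 0.0377 lat world off eye axis 0.0005
tcp rel eye: along -0.2238 lat 0.0007
now [ 0.5434 -0.1951  0.0475] yaw 87.72 j7 0.74 -> shift [-0.     -0.0005  0.0008] turn [0.0008 0.0002 0.0013] rows>= 0.0
grip 0.014954556825033738 tcp [ 0.5434 -0.1951  0.0475]
handle 1836 shoulder a 0.0236 z top 0.0427 lat -0.0003
shaft 4019 tip a 0.1116 slope deg 0.3 lat at .1 -0.0001
0.05 1065 ztop 0.0378 lat world off eye axis 0.0004
0.07 1214 ztop 0.0379 lat world off eye axis 0.0004
0.09 1375 ztop 0.0379 lat world off eye axis 0.0007
tcp rel eye: along -0.2238 lat 0.0008
now [ 0.5435 -0.1951  0.0476] yaw 87.72 j7 0.74 -> shift [-0.     -0.0001  0.0002] turn [0.0009 0.0001 0.0013] rows>= 0.0
```

View pics/s3.png

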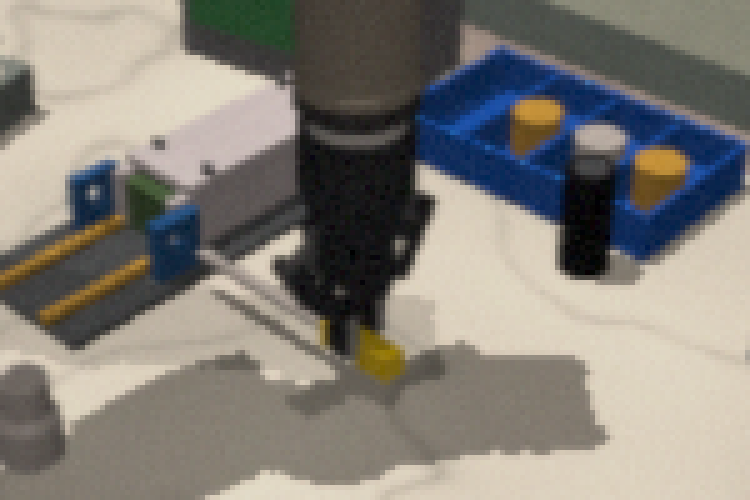

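Request:
{"method": "servo_tool", "body": {
  "commands": [
    [[0.03, 0, 0.003], [0, 0, 0]],
    [[0.06, 0, 0.003], [0, 0, 0]],
    [[0.09, 0, 0.003], [0, 0, 0]],
    [[0.12, 0, 0.003], [0, 0, 0]],
    [[0.15, 0, 0.003], [0, 0, 0]],
    [[0.18, 0, 0.003], [0, 0, 0]],
    [[0.2, 0, 0.003], [0, 0, 0]],
    [[0.2, 0, 0.003], [0, 0, 0]]
  ]
}}

```text
clock: 39.45
tcp_pos: [0.545, -0.1438, 0.0459]
orientation: [-2.263, -2.178, -0.0]
contact_force: [-0.5, 0.4, -1.1]
grip_width: 0.015
gripper_force: 108.0
```

```bash
python3 held.py
```

```text
grip 0.014983223825515764 tcp [ 0.545  -0.1438  0.0459]
handle 1820 shoulder a 0.0237 z top 0.0411 lat -0.0003
shaft 4019 tip a 0.1116 slope deg 0.24 lat at .1 -0.0003
0.05 1061 ztop 0.0363 lat world off eye axis -0.0002
0.07 1208 ztop 0.0363 lat world off eye axis -0.0003
0.09 1383 ztop 0.0364 lat world off eye axis -0.0
tcp rel eye: along -0.1724 lat 0.0003
now [ 0.545  -0.1445  0.046 ] yaw 87.76 j7 0.66 -> shift [0.003  0.0002 0.0003] turn [-0.      0.      0.0018] rows>= 0.0
```

The tip is through the first eyelet with no contact force, so I'll continue to home.

Request:
{"method": "servo_tool", "body": {
  "commands": [
    [[0.03, 0, 0], [0, 0, 0.001]],
    [[0.06, 0, 0], [0, 0, 0.001]],
    [[0.09, 0, 0], [0, 0, 0.001]],
    [[0.12, 0, 0], [0, 0, 0.001]],
    [[0.15, 0, 0], [0, 0, 0.001]],
    [[0.18, 0, 0], [0, 0, 0.001]],
    [[0.21, 0, 0], [0, 0, 0.001]],
    [[0.24, 0, 0], [0, 0, 0.001]],
    [[0.27, 0, 0], [0, 0, 0.001]],
    [[0.3, 0, 0], [0, 0, 0.001]],
    [[0.33, 0, 0], [0, 0, 0.001]],
    [[0.355, 0, 0], [0, 0, 0.001]],
    [[0.37, 0, 0], [0, 0, 0.001]],
    [[0.37, 0, 0], [0, 0, 0.001]],
    [[0.37, 0, 0], [0, 0, 0.001]]
  ]
}}

```text
clock: 41.0
tcp_pos: [0.5486, -0.0527, 0.0461]
orientation: [2.267, 2.175, -0.0]
contact_force: [-0.4, 0.1, -1.4]
grip_width: 0.0153
gripper_force: 108.0
```

```bash
python3 held.py; python3 -c "
from h import *
im,d=r.grab_frame('side');save('s4.png',im[150:250,180:330].repeat(5,0).repeat(5,1))"
```

```text
grip 0.015322043281019614 tcp [ 0.5486 -0.0527  0.0461]
handle 2155 shoulder a 0.1126 z top 0.0412 lat -0.0022
shaft 6723 tip a 0.1119 slope deg -2.65 lat at .1 0.0068
0.05 2528 ztop 0.0519 lat world off eye axis 0.0123
0.07 1494 ztop 0.0391 lat world off eye axis 0.0009
0.09 1692 ztop 0.0374 lat world off eye axis 0.0009
tcp rel eye: along -0.0813 lat -0.0
now [ 0.5486 -0.0529  0.0461] yaw 87.6 j7 0.51 -> shift [0.0009 0.     0.0001] turn [ 0.0001  0.0002 -0.    ] rows>= 0.0
```

View pics/s4.png

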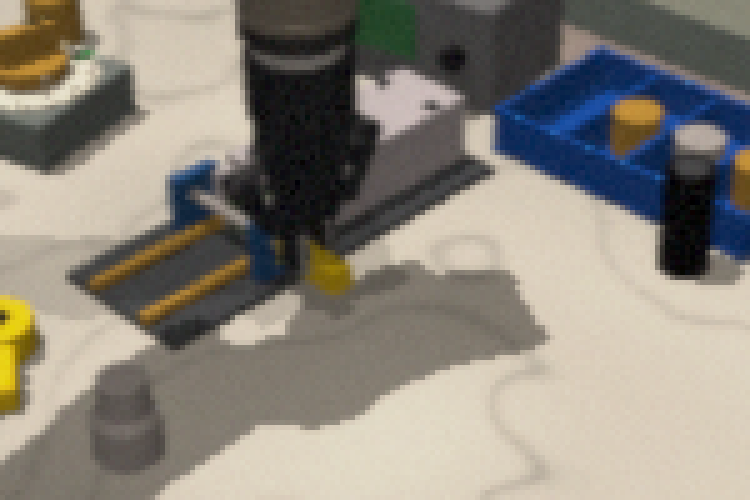

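The rod is home through both eyelets. Next: release, rise, and head for the knob.

Request:
{"method": "servo_tool", "body": {
  "commands": [
    [[0, 0, 0.008], [0, 0, 0]],
    [[0, 0, 0.008], [0, 0, 0]],
    [[0, 0, 0.008], [0, 0, 0]]
  ]
}}

```text
clock: 41.4
tcp_pos: [0.5485, -0.0527, 0.044]
orientation: [-2.267, -2.175, 0.0]
contact_force: [-0.3, -0.3, -0.4]
grip_width: 0.0146
gripper_force: 108.0
```

Request:
{"method": "servo_tool", "body": {
  "commands": [
    [[0, 0, 0], [0, 0, 0]],
    [[0, 0, 0], [0, 0, 0]],
    [[0, 0, 0], [0, 0, 0]],
    [[0, 0, 0], [0, 0, 0]],
    [[0, 0, 0], [0, 0, 0]],
    [[0, 0, -0.05], [0, 0, 0]],
    [[0, 0, -0.15], [0, 0, 0]],
    [[0, 0, -0.3], [0, 0, 0]],
    [[0, 0, -0.5], [0, 0, 0]],
    [[0, 0, -0.63], [0, 0, 0]],
    [[0, 0, -0.63], [0, 0, 0]],
    [[0, 0, -0.63], [0, 0, 0]]
  ],
  "claw": 0
}}

```text
clock: 42.6
tcp_pos: [0.5489, -0.0523, 0.2026]
orientation: [2.266, 2.175, 0.003]
contact_force: [-0.3, 1.3, -0.9]
grip_width: 0.0856
gripper_force: 0.0
```

```bash
python3 -c "
from h import *
E=ext('wrist');im,d=r.grab_frame('wrist');save('w7.png',im)
P=cloud('wrist',d,E);h=cv2.cvtColor(im,cv2.COLOR_RGB2HSV)
m=(h[...,0]>22)&(h[...,0]<34)&(h[...,1]>120)&(np.hypot(P[...,0]-.5486,P[...,1]+.06)<.06)
q=P[m&(P[...,2]>.03)];print(len(q),np.percentile(q[:,2],[5,50,95]),cv2.minAreaRect(q[:,:2].astype(np.float32)))
plan([.571,.2897,.2],167.8)"
```

```text
954 [0.03299332 0.03510569 0.03720332] ((0.5307185053825378, -0.059258051216602325), (0.060482531785964966, 0.05140015482902527), 87.17113494873047)
now [ 0.5482 -0.0522  0.2016] yaw 87.64 j7 0.33 -> shift [1.37   0.0349 0.0071] turn [ 2.000e-04 -5.000e-04 -8.907e-01] rows>= 9.3
```

View pics/w7.png

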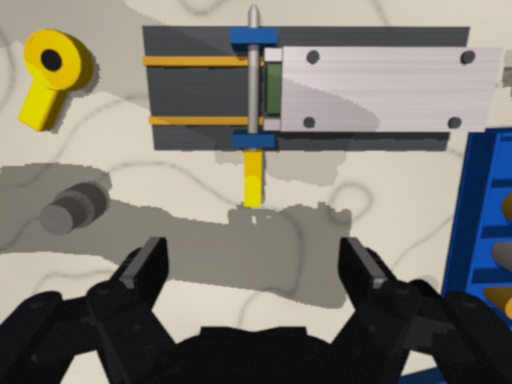

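The rod rests through both eyelets with its shoulder at (252,150), near the plate. Back to the knob.

Request:
{"method": "servo_tool", "body": {
  "commands": [
    [[0.68, 0.017, 0], [0, 0, 0]],
    [[0.68, 0.017, 0], [0, 0, 0]],
    [[0.68, 0.017, 0], [0, 0, 0]],
    [[0.68, 0.017, 0], [0, 0, 0]],
    [[0.68, 0.017, 0], [0, 0, 0]]
  ]
}}

```text
clock: 43.15
tcp_pos: [0.5588, 0.1218, 0.1996]
orientation: [-2.258, -2.182, 0.004]
contact_force: [0.0, -0.5, 0.6]
grip_width: 0.0854
gripper_force: 0.0
```

Request:
{"method": "servo_tool", "body": {
  "commands": [
    [[0.69, 0.017, 0], [0, 0, -0.89]],
    [[0.69, 0.017, 0], [0, 0, -0.89]],
    [[0.69, 0.017, 0], [0, 0, -0.89]],
    [[0.69, 0.017, 0], [0, 0, -0.89]],
    [[0.69, 0.017, 0], [0, 0, -0.89]],
    [[0.69, 0.017, 0], [0, 0, -0.89]],
    [[0.69, 0.017, 0], [0, 0, -0.89]],
    [[0.69, 0.017, 0], [0, 0, -0.89]],
    [[0.69, 0.017, 0], [0, 0, -0.89]],
    [[0.69, 0.017, 0], [0, 0, -0.89]],
    [[0.69, 0.017, 0], [0, 0, -0.89]]
  ]
}}

```text
clock: 44.25
tcp_pos: [0.5713, 0.2871, 0.2005]
orientation: [-0.339, -3.122, 0.003]
contact_force: [0.8, 1.0, -0.3]
grip_width: 0.0856
gripper_force: 0.0
```

```bash
python3 kn.py w8.png; python3 -c "
from h import *
plan([.571,.2899,.087],167.8)"
```

```text
base [  6. 146.] 0.65 [0.4895 0.0209 0.    ]
base [247. 131.] 0.61 [0.5307 0.2884 0.    ]
knob_grip [256. 189.] 0.87 [0.5722 0.2887 0.085 ]
pointer [257. 217.] 0.63 [0.6123 0.2815 0.05  ]
green_mark [259. 217.] 0.92 [0.6152 0.2832 0.045 ]
red_mark [244. 132.] 0.52 [0.5265 0.2876 0.045 ]
z top [0.0892 0.0906 0.0916]
bar ((0.5706915259361267, 0.2899447977542877), (0.014983413740992546, 0.05537935718894005), 77.96050262451172)
collar ((0.5710094571113586, 0.2899807095527649), 0.03688471391797066)
now [0.5712 0.2891 0.2013] yaw 167.68 j7 1.0 -> shift [-0.0041 -0.0037  0.0052] turn [-0.0003 -0.0001  0.    ] rows>= 0.0
now [0.5712 0.2891 0.2013] yaw 167.68 j7 1.0 -> shift [0.0014 0.003  0.4572] turn [-0.0003 -0.0001 -0.0014] rows>= 2.3
```

Request:
{"method": "servo_tool", "body": {
  "commands": [
    [[0, 0.003, 0.2], [0, 0, 0]],
    [[0, 0.003, 0.3], [0, 0, 0]],
    [[0, 0.003, 0.4], [0, 0, 0]],
    [[0, 0.003, 0.455], [0, 0, 0]],
    [[0, 0.003, 0.455], [0, 0, 0]]
  ]
}}

```text
clock: 45.05
tcp_pos: [0.5702, 0.2896, 0.0859]
orientation: [-0.336, -3.121, 0.004]
contact_force: [0.4, 0.2, 0.4]
grip_width: 0.0855
gripper_force: 0.0
```

Request:
{"method": "servo_tool", "body": {
  "commands": [
    [[0, 0, 0], [0, 0, 0]],
    [[0, 0, 0], [0, 0, 0]],
    [[0, 0, 0], [0, 0, 0]],
    [[0, 0, 0], [0, 0, 0]],
    [[0, 0, 0], [0, 0, 0]],
    [[0, 0, 0], [0, 0, 0]],
    [[0, 0, 0], [0, 0, 0]]
  ],
  "claw": 1,
  "squeeze": 60
}}

```text
clock: 45.75
tcp_pos: [0.5718, 0.2907, 0.0886]
orientation: [0.335, 3.123, 0.002]
contact_force: [-1.0, 1.4, 6.0]
grip_width: 0.0136
gripper_force: 60.9
```

Request:
{"method": "servo_tool", "body": {
  "commands": [
    [[0, 0, 0], [0, 0, 0.05]],
    [[0, 0, 0], [0, 0, 0.1]],
    [[0, 0, 0], [0, 0, 0.16]],
    [[0, 0, 0], [0, 0, 0.22]],
    [[0, 0, 0], [0, 0, 0.28]],
    [[0, 0, 0], [0, 0, 0.34]],
    [[0, 0, 0], [0, 0, 0.4]],
    [[0, 0, 0], [0, 0, 0.46]],
    [[0, 0, 0], [0, 0, 0.52]],
    [[0, 0, 0], [0, 0, 0.58]],
    [[0, 0, 0], [0, 0, 0.64]],
    [[0, 0, 0], [0, 0, 0.7]],
    [[0, 0, 0], [0, 0, 0.76]],
    [[0, 0, 0], [0, 0, 0.82]],
    [[0, 0, 0], [0, 0, 0.88]],
    [[0, 0, 0], [0, 0, 0.92]],
    [[0, 0, 0], [0, 0, 0.92]]
  ]
}}

```text
clock: 47.45
tcp_pos: [0.5716, 0.2906, 0.0886]
orientation: [-2.319, -2.119, -0.001]
contact_force: [-2.6, 0.5, 8.2]
grip_width: 0.0137
gripper_force: 61.3
```

Request:
{"method": "servo_tool", "body": {
  "commands": [
    [[0, 0, 0], [0, 0, 0.05]],
    [[0, 0, 0], [0, 0, 0.1]],
    [[0, 0, 0], [0, 0, 0.16]],
    [[0, 0, 0], [0, 0, 0.22]],
    [[0, 0, 0], [0, 0, 0.28]],
    [[0, 0, 0], [0, 0, 0.34]],
    [[0, 0, 0], [0, 0, 0.4]],
    [[0, 0, 0], [0, 0, 0.46]],
    [[0, 0, 0], [0, 0, 0.52]],
    [[0, 0, 0], [0, 0, 0.58]],
    [[0, 0, 0], [0, 0, 0.64]],
    [[0, 0, 0], [0, 0, 0.7]],
    [[0, 0, 0], [0, 0, 0.76]],
    [[0, 0, 0], [0, 0, 0.82]],
    [[0, 0, 0], [0, 0, 0.88]],
    [[0, 0, 0], [0, 0, 0.915]],
    [[0, 0, 0], [0, 0, 0.915]],
    [[0, 0, 0], [0, 0, 0.915]]
  ]
}}

```text
clock: 49.25
tcp_pos: [0.5713, 0.2908, 0.0886]
orientation: [-3.14, -0.071, 0.001]
contact_force: [-3.0, 1.3, 8.0]
grip_width: 0.0134
gripper_force: 61.3
```

Request:
{"method": "servo_tool", "body": {
  "commands": [
    [[0, 0, 0], [0, 0, 0]],
    [[0, 0, 0], [0, 0, 0]],
    [[0, 0, 0], [0, 0, 0]],
    [[0, 0, 0], [0, 0, 0]],
    [[0, 0, 0], [0, 0, 0]],
    [[0, 0, -0.15], [0, 0, 0]],
    [[0, 0, -0.3], [0, 0, 0]],
    [[0, 0, -0.46], [0, 0, 0]],
    [[0, 0, -0.46], [0, 0, 0]],
    [[0, 0, -0.46], [0, 0, 0]]
  ],
  "claw": 0
}}

```text
clock: 50.25
tcp_pos: [0.5717, 0.2903, 0.2035]
orientation: [-3.14, -0.071, -0.002]
contact_force: [-0.7, -0.4, -0.5]
grip_width: 0.0855
gripper_force: 0.0
```

```bash
python3 kn.py w9.png; python3 - <<'E'
import cv2
cv2.imwrite('pics/w9c.png',cv2.resize(cv2.imread('pics/w9.png')[90:270,160:350],None,fx=3,fy=3,interpolation=cv2.INTER_CUBIC))
E
```

```text
base [251. 166.] 0.69 [0.5711 0.2923 0.    ]
knob_grip [252. 187.] 0.73 [0.5712 0.2904 0.085 ]
knob_grip [250. 165.] 0.22 [0.591 0.293 0.085]
pointer [256. 214.] 0.56 [0.5323 0.2852 0.05  ]
green_mark [263. 128.] 0.86 [0.6182 0.2825 0.045 ]
red_mark [249. 218.] 0.64 [0.5246 0.2915 0.045 ]
z top [0.0895 0.0906 0.0917]
bar ((0.5713201761245728, 0.2907847762107849), (0.05562295392155647, 0.014140645042061806), 3.019002914428711)
collar ((0.5708807706832886, 0.29031434655189514), 0.036946360021829605)
now [0.5709 0.29   0.2017] yaw 2.57 j7 -1.4 -> shift [0.004  0.0081 0.0069] turn [0.0005 0.001  0.    ] rows>= 0.1
```

View pics/w9c.png

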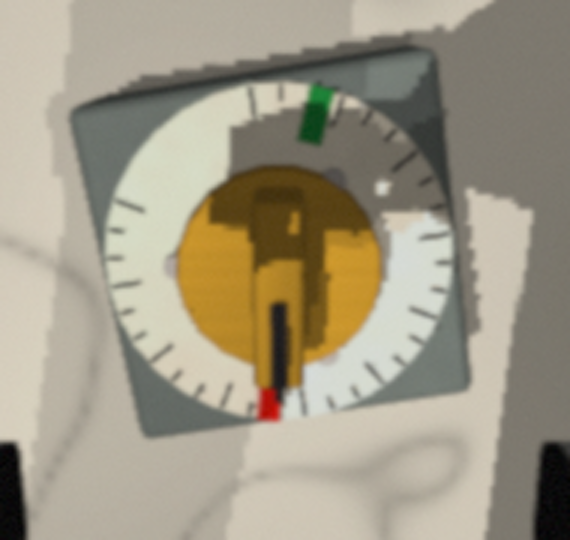

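Pointer tip is at crop (281,400) and the red patch at (269,403), so it's about 4° short. One more clockwise nudge.

Request:
{"method": "servo_tool", "body": {
  "commands": [
    [[0, 0, 0.2], [0, 0, 0]],
    [[0, 0, 0.3], [0, 0, 0]],
    [[0, 0, 0.4], [0, 0, 0]],
    [[0, 0, 0.455], [0, 0, 0]],
    [[0, 0, 0.455], [0, 0, 0]]
  ]
}}

```text
clock: 51.05
tcp_pos: [0.5703, 0.2897, 0.087]
orientation: [3.139, 0.07, -0.005]
contact_force: [-0.1, 0.5, 0.3]
grip_width: 0.0855
gripper_force: 0.0
```

Request:
{"method": "servo_tool", "body": {
  "commands": [
    [[0, 0, 0], [0, 0, 0]],
    [[0, 0, 0], [0, 0, 0]],
    [[0, 0, 0], [0, 0, 0]],
    [[0, 0, 0], [0, 0, 0]],
    [[0, 0, 0], [0, 0, 0]],
    [[0, 0, 0], [0, 0, 0]],
    [[0, 0, 0], [0, 0, 0]],
    [[0, 0, 0], [0, 0, 0.025]],
    [[0, 0, 0], [0, 0, 0.05]],
    [[0, 0, 0], [0, 0, 0.05]],
    [[0, 0, 0], [0, 0, 0.05]],
    [[0, 0, 0], [0, 0, 0.05]],
    [[0, 0, 0], [0, 0, 0.05]]
  ],
  "claw": 1
}}

```text
clock: 52.35
tcp_pos: [0.5716, 0.2908, 0.0898]
orientation: [-3.14, 0.052, -0.001]
contact_force: [-1.6, 1.8, 6.7]
grip_width: 0.0139
gripper_force: 60.6
```

Request:
{"method": "servo_tool", "body": {
  "commands": [
    [[0, 0, 0], [0, 0, 0]],
    [[0, 0, 0], [0, 0, 0]],
    [[0, 0, 0], [0, 0, 0]],
    [[0, 0, 0], [0, 0, 0]],
    [[0, 0, 0], [0, 0, 0]],
    [[0, 0, -0.15], [0, 0, 0]],
    [[0, 0, -0.3], [0, 0, 0]],
    [[0, 0, -0.46], [0, 0, 0]],
    [[0, 0, -0.46], [0, 0, 0]],
    [[0, 0, -0.46], [0, 0, 0]]
  ],
  "claw": 0
}}

```text
clock: 53.35
tcp_pos: [0.5717, 0.2903, 0.2047]
orientation: [-3.14, 0.052, -0.002]
contact_force: [-0.4, 0.2, -0.6]
grip_width: 0.0854
gripper_force: 0.0
```

```bash
python3 kn.py w10.png; python3 - <<'E'
from h import *
a=cv2.resize(cv2.imread('pics/w10.png')[90:270,160:350],None,fx=2,fy=2,interpolation=cv2.INTER_CUBIC)
im,d=r.grab_frame('side');b=cv2.cvtColor(cv2.resize(im[150:270,170:310],None,fx=3,fy=3),cv2.COLOR_RGB2BGR)
cv2.imwrite('pics/fin.png',np.hstack([a,b]))
E
```

```text
base [251. 162.] 0.82 [0.5753 0.2923 0.    ]
base [148.  71.] 0.52 [0.676  0.3969 0.    ]
knob_grip [250. 186.] 0.97 [0.5719 0.2923 0.085 ]
knob_grip [482. 164.] 0.29 [0.5856 0.0933 0.085 ]
pointer [252. 216.] 0.88 [0.529  0.2916 0.05  ]
green_mark [260. 130.] 0.76 [0.6162 0.2821 0.045 ]
red_mark [249. 220.] 0.65 [0.522  0.2952 0.045 ]
z top [0.0895 0.0906 0.0916]
bar ((0.5713496804237366, 0.290770947933197), (0.014231855049729347, 0.05579103156924248), 88.4694595336914)
collar ((0.5709405541419983, 0.2905952036380768), 0.03694576397538185)
now [0.5709 0.29   0.2029] yaw -1.93 j7 -1.47 -> shift [0.0047 0.0078 0.0118] turn [0.0006 0.0009 0.    ] rows>= 0.1
```

View pics/fin.png

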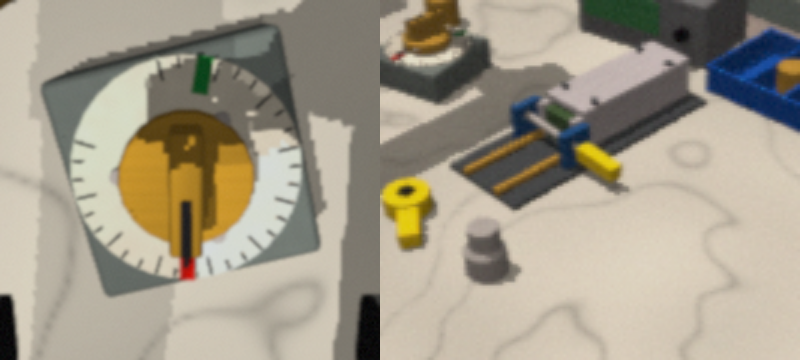

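The pointer at (187,262) lines up with the red patch at (188,272), the rod is still home, and the blocks are under the bridge. Handing in.

```bash
python3 -c "
from bench import r
print(r.hand_in())"
```

```text
the job is handed in; nothing more can be done
None
```

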